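# Put the coffee sample tins away in the vacuum keeper

### The job

Put the coffee sample tins away in the vacuum keeper: unlock its domed lid by turning it anticlockwise, lift it off by the handle, lay it flat on the clear bench to the left, and stand every tin that is out upright on the floor of the pot, carrying it by its handle. Then put the lid back on, press it down and turn it clockwise fully home so that it is locked, and only then start the pump by twisting the black knob clockwise to its stop and letting it spring back. Leave the cleaner bottle and the roll of tape beside the tins where they are.

Things in the scene. Friction and masses are not known exactly. Their poses are not given: they have to be found in the camera images.
- vacuum_pot: Fixed vacuum keeper: round open aluminium pot, 219 mm across, 84 mm high, with a grey pump housing. Origin on the pot's axis at the bench top, z up, x towards the housing (114 x 150 mm, centre 177 mm along x, top 80 mm high). Locked, the lid's x axis is parallel to this y axis (either way round) and the lid's underside is 73.5 mm above the bench.
- pot_floor (a point): Middle of the pot's flat inner floor, 14 mm above the bench; axes as the pot's. The pot is 152 mm wide inside: room for four tins standing in a ring, centres 43 mm from the axis.
- collar_top (a point): On the pot's axis at the top of its collar, 84 mm above the bench. The collar has a flat inward lip, inner radius 92 mm, underside 78.5 mm above the bench, cut by two opposite slots for the lid's lugs. Below it a greased gasket ring on springs (radius 78 to 88 mm, top 76 mm above the bench when free, sinks up to 5 mm) carries the lid.
- slot (a point): Top middle of one 38 mm slot in the lip, 15 degrees clockwise of the pot's x; the other is opposite. The lid goes in and out with its lugs in the slots. To lock: press it 2.5 to 5 mm into the gasket (1 to 10 N besides its weight), turn it 75 degrees (1.31 rad) clockwise; hard stop 1.5 degrees further. Let go, the gasket holds the lugs up under the lip. Anticlockwise it stops at the slots.
- lid: Lid, 0.35 kg: aluminium flange 177 mm across, 6 mm thick, with two opposite lugs on its edge (26 mm wide, 5 mm thick, reaching 99 mm from the middle along +x and -x), a clear hollow dome 152 mm wide up to 36 mm, and a black bar handle on top. Origin at the centre of the underside, z up. It starts locked on the pot, within 0.25 rad of its home angle.
- lid_handle (a point): Centre of the lid's handle bar, 66 mm above the lid's underside. The bar lies along the lid's x: 104 mm long, 14 mm wide, 16 mm high; 22 mm clear over the dome, free between its feet for 80 mm.
- clear_bench (a point): Fixed point on the bench top behind the teal bag sealer, left of the pump housing: middle of a clear patch 230 mm across where the lid can lie.
- tin_1: Loose closed steel sample tin, 0.11 to 0.23 kg: 53 mm across, 48 mm high, with a fixed strap handle on top along its x axis: bar 40 x 10 x 10 mm, centre 74 mm above the underside (total height 79 mm), 21 mm clear over the tin. Origin at the centre of the underside, z up. Two, three or four of the tins are present.
- tin_2: Another sample tin, the same as tin_1.
- tin_3: Another sample tin, the same as tin_1.
- tin_4: Another sample tin, the same as tin_1.
- start_knob (a joint): Angle of the pump's start knob: 0 at rest, grows clockwise seen from above, hard stop at 1.1 rad; a spring turns it back to 0 (about 0.02 N m at rest, 0.15 N m at the stop).
- knob_grip (a point): Middle of the knob's grip, a black upright bar 50 mm long, 13 mm wide and 26 mm high on top of the pump housing (bar from 87.5 to 113.5 mm above the bench; this point is at 102.5 mm), on the vertical turning axis. Its x axis lies along the bar and turns with it.
- tape_clear: Bystander: roll of clear packing tape lying flat, 94 mm across, 48 mm high. Origin at the centre of the underside.
- wipe_bottle: Bystander: small cleaner bottle, 50 mm across, 96 mm high. Origin at the centre of the underside.
Mind the look-alikes: they are no part of the job. Leave any blue or brown look-alike of the tin_2 alone.

How it is judged:
On the way, in this order (a step that is already met when the one before it is completed fails the run):
1. the lid is off the pot and lies flat on the bench (horizontal distance between lid and vacuum_pot above 0.2 m and height (world z) of lid below 0.012 m and angle between lid's own z axis and vertical below 0.08 rad), for 0.2 s.
2. every tin that is present stands upright on the pot's floor (z of tin_1 in the frame of pot_floor between -0.006 and 0.006 m and horizontal distance between each of tin_1, tin_2, tin_3, tin_4 and pot_floor below 0.058 m and angle between each of tin_1, tin_2, tin_3, tin_4's own z axis and vertical below 0.15 rad and linear speed of each of tin_1, tin_2, tin_3, tin_4 below 0.03 m/s and z of tin_2 in the frame of pot_floor between -0.006 and 0.006 m and z of tin_3 in the frame of pot_floor between -0.006 and 0.006 m and z of tin_4 in the frame of pot_floor between -0.006 and 0.006 m), for 0.2 s.
3. the lid is pressed down and turned home in the collar (horizontal distance between lid and vacuum_pot below 0.005 m and z of lid in the frame of vacuum_pot between 0.066 and 0.076 m and angle between lid's own z axis and vertical below 0.05 rad and angle between the x axis of lid and the y axis of vacuum_pot, either way round below 0.25 rad), for 0.2 s.
4. the start knob is twisted to its stop (value of joint start_knob above 0.98 rad), for 0.05 s.
At the end, for the whole second after the job is handed in: Tins present: upright (0.15 rad) on the pot floor (6 mm), within 58 mm of its axis. Lid locked: centred within 5 mm, underside below 76 mm, level, its x within 0.25 rad of the pot's y. Knob was at its stop and is back within 0.12 rad of rest. All at rest (all of step 2 and all of step 3 and value of joint start_knob below 0.12 rad and linear speed of lid below 0.02 m/s); the robot touches nothing.
It fails at once if the start knob is twisted while the lid is not locked (value of joint start_knob above 0.5 rad and not (horizontal distance between lid and vacuum_pot below 0.005 m and z of lid in the frame of vacuum_pot between 0.066 and 0.076 m and angle between lid's own z axis and vertical below 0.05 rad and angle between the x axis of lid and the y axis of vacuum_pot, either way round below 0.25 rad)).
It fails at once if a bystander is moved by more than 3 cm (distance of any of tape_clear, wipe_bottle from where it was at the start of the episode above 0.03 m).
Of tin_1, tin_2, tin_3, tin_4 only 2 to 4 are there at a start; the rules pass over those that are not, and their reading is None.
At some moment in a run one of tin_1, tin_2, tin_3, tin_4, lid may be knocked a few centimetres aside while the robot is not near it.
It also fails if it takes over 210 s, if anything falls off the work surface, if the arm or the gripper's body presses on something with over 40 N, if the wrist force passes 120 N, or if a joint passes its speed limit or range.

### The arm

A 6-joint arm with a two-finger parallel gripper is mounted at the origin on a cart in front of the work surface, level with it; the furniture and walls round the work are solid. World frame = base frame: x ahead of the robot, y to its left, z up, the work surface at z = 0. Lengths are in m, angles in rad, forces in N, time in s.
With the tool pointing down it reaches from about 0.325 to 0.775 m from the base axis. Payload 5.5 kg.
Tool frame: the origin (TCP) lies at the very end of the fingers, on their centre line; the grasp point (between the pads) lies 19 mm behind it (arm.grip_point_offset is the z of the grasp point in the tool frame, in m); z points along the fingers, y is the direction in which the jaws open and shut (so a half turn about z gives the same grasp; the last joint's range is limited). The gripper opens to 85 mm and grips with 20 to 120 N. Pads are 22 mm wide; open, the fingers measure 114 mm over their backs; the gripper's body (76 mm by 85 mm) begins 54 mm behind the grasp point. The pads swing forward as they close: fully open they stand 13 mm farther back than shut.
Start: joints at [1.068, 0.091, 1.231, -0, 1.82, -0.057], TCP at [0.259, 0.541, 0.202] pointing down, gripper open.
Joint ranges: [-2.87, 2.87], [-0.86, 2.18], [0.17, 2.46], [-1.51, 4.65], [0.06, 2.69], [-2.65, 2.65]. Speed limits (rad/s): [2.57, 2.57, 3.01, 3.14, 3.14, 3.14].

### API

Orientations are given as a rotation vector (axis times angle).
In Python, from cell import arm gives the robot as it stands.
- The arm moves only by the tool arm_command, never from a script. Its argument "deltas" is a list of rows, each an object with "xyz": the shift along the tool's x, y, z in cm, a list of three; "turn": the turn, a rotation vector about the tool's x, y, z in rad, a list of three. In form: [{"xyz": [tx, ty, tz], "turn": [ax, ay, az]}, ...]. A call has 1 to 5 rows; each row shifts and turns the commanded pose from where the row before left it, along the tool's axes as they then stand; what a row does not reach is not made up. A row lasts 1/10 s, in which the tool goes at most 50 mm and 8.59 degrees, less where a joint would pass 70% of its speed; a pose out of reach is approached as far as the arm can. A call is refused whole if a number of a shift passes 5 or a number of a turn 0.15, either way. A call with a gripper value outside its range is refused whole. "grip" is the finger opening in cm, from 0 to 8.54, set as the call begins (left out, the last holds). The fingers move at their own pace and stop on an object; "squeeze" is the grip in N (left out, the last holds). Time passes only in rows, so rows that do not move let the fingers close. It gives the time, the measured TCP pose, the force and the opening at its end, in the units of the state.
- arm.read_state(): the state, without advancing time (a new reading comes with each control period).
- arm.get_image(name): name is "side" or "top"; returns the picture (420x560x3 uint8, red, green, blue); there is no depth.
- arm.calibration(name): a dict with "fx", "fy", "cx", "cy" (pixels), "k1" (the pictures are not rectified: a ray, as slopes to the right and down, at radius r is drawn at 1 + k1 r^2 times it, then the intrinsics apply), "camera_from_world" (4x4, takes a point from world to camera coordinates). Camera axes: x right, y down, z forward; pixel columns grow to the right and rows downward; lengths in m; the calibration is good to about 2 mm. A picture is of the moment at which its call begins. calibration takes no time and is no camera call.
- arm.finish_job(): hands the job in, once; it reports no verdict.
Trained networks look in the newest picture that a camera, given by its name, has taken for a name from the list of things; names that differ only in an ending like _2 or _b are one class to them, and where a whole thing is asked for, a point or a joint stands for the part that bears it (a point fixed in the world has none). Each returns a list of dicts, best first, with "confidence" (0 to 1); they miss things now and then, are a little off and sometimes report something else, mostly with a low value. They report only what shows in the picture. A call takes as long as a camera call. They do not tell look-alikes from the thing itself.
- arm.search_frame(camera, target): "centre" ([x, y, z] in m, in the coordinates of the camera as it stood for that picture, good to about 4 mm: the middle of the surface that is visible of it).
- arm.regions_of(camera, target): "region" (420x560 bool, what is visible of it).
- arm.pinpoint(camera, target): "centre" ([x, y, z] in m, in the coordinates of the camera as it stood for that picture, good to about 4 mm: a listed point, or the origin of a listed thing).
The state is a dict: "time_s": time; "qpos": joint angles; "qd": joint speeds; "effort": joint torques, N m; "position": TCP position; "tool_rot": TCP orientation; "ft_force": force on the tool from outside, world axes, zero at the start; "wrist_torque": the same for the moment, N m; "gripper_width": finger opening in m.
Only numpy, scipy, OpenCV 4.12 (cv2) and the standard library are available. Lean on these libraries where they do the work, as an engineer would, in place of code of your own. Each camera call takes 0.05 s, during which the arm holds its last target. There are 200 camera calls.

## Working session

There is one attempt and no reset: what is moved stays moved. The work goes in short steps, Python scripts to look and compute and a tool call to move; the robot and the scene stay as the last step left them, time stands still between calls to the robot, and variables do not carry over. Pictures are saved under pics/ and viewed, about 12 in all and at most 16, crops included, and the job is handed in when it is done.

Besides the shell and the picture viewer there is one more tool, called after "Request:" as a command line: name --argument value ..., lists and objects as JSON in quotes. arm_command: Moves the arm, as the interface text tells. Its arguments: {"type":"object","properties":{"deltas":{"type":"array"},"grip":{"type":"number"},"squeeze":{"type":"number"}},"required":["deltas"]}

```bash
ls; mkdir -p pics
cat > h.py <<'E'
import numpy as np, cv2
from cell import arm
from scipy.spatial.transform import Rotation as R
def w(cam,p):
    T=np.linalg.inv(np.array(arm.calibration(cam)["camera_from_world"])); return (T@np.r_[p,1])[:3]
def px(cam,P):
    c=arm.calibration(cam); q=(np.array(c["camera_from_world"])@np.r_[P,1])[:3]; s=q[:2]/q[2]; s=s*(1+c["k1"]*(s@s)); return np.array([c["fx"]*s[0]+c["cx"],c["fy"]*s[1]+c["cy"]])
def onz(cam,u,v,z):
    c=arm.calibration(cam); K=np.array([[c["fx"],0,c["cx"]],[0,c["fy"],c["cy"]],[0,0,1]])
    s=cv2.undistortPoints(np.array([[[u,v]]],float),K,np.array([c["k1"],0,0,0.]))[0,0]
    T=np.linalg.inv(np.array(c["camera_from_world"])); d=T[:3,:3]@np.r_[s,1]; o=T[:3,3]; return o+d*(z-o[2])/d[2]
def save(cam,name):
    im=arm.get_image(cam); cv2.imwrite(f"pics/{name}.png",im[:,:,::-1]); return im
def find(cam,t,f="pinpoint",n=6):
    for d in getattr(arm,f)(cam,t)[:n]:
        P=w(cam,d["centre"]); print(cam,t,f,round(d["confidence"],2),P.round(4),px(cam,P).round(0))
E
python3 - <<'E'
from h import *
for c in("top","side"):
    save(c,c+"0")
    T=np.linalg.inv(np.array(arm.calibration(c)["camera_from_world"])); print(c,T[:3,3].round(3),T[:3,2].round(2))
    for t in("vacuum_pot","lid","lid_handle","knob_grip","slot","tin_1","clear_bench","tape_clear","wipe_bottle"): find(c,t)
s=arm.read_state(); print({k:np.round(v,3) for k,v in s.items()}, arm.grip_point_offset)
E
```

```text
pics
top [ 0.427 -0.136  1.404] [ 0.15 -0.   -0.99]
top lid pinpoint 0.96 [ 0.4979 -0.0676  0.0759] [247. 248.]
top lid_handle pinpoint 0.87 [ 0.49   -0.0733  0.1401] [248. 249.]
top knob_grip pinpoint 0.68 [ 0.4949 -0.0697  0.1413] [247. 248.]
top knob_grip pinpoint 0.55 [ 0.6657 -0.0408  0.1027] [237. 187.]
top slot pinpoint 0.86 [ 0.5929 -0.0695  0.0838] [248. 214.]
top tin_1 pinpoint 0.74 [ 0.5346 -0.2835  0.0025] [322. 235.]
top tin_1 pinpoint 0.62 [ 0.5183 -0.3834 -0.0023] [355. 240.]
top tin_1 pinpoint 0.54 [ 0.6049 -0.3654  0.0043] [348. 211.]
top tin_1 pinpoint 0.51 [ 6.015e-01 -4.606e-01 -2.000e-04] [380. 212.]
top tape_clear pinpoint 0.71 [ 0.7161 -0.3092 -0.0012] [328. 175.]
top wipe_bottle pinpoint 0.61 [ 0.4997 -0.4811  0.0008] [388. 246.]
top wipe_bottle pinpoint 0.15 [ 0.6085 -0.366   0.0009] [348. 210.]
side [ 0.113 -0.939  0.737] [ 0.44  0.72 -0.54]
side vacuum_pot pinpoint 0.82 [ 0.4983 -0.0713 -0.0014] [223. 253.]
side lid pinpoint 0.78 [ 0.4971 -0.0681  0.0704] [220. 230.]
side lid pinpoint 0.42 [ 0.6661 -0.0428  0.1032] [272. 197.]
side lid_handle pinpoint 0.88 
[... 540 characters left out ...]
[226. 190.]
side tape_clear pinpoint 0.83 [ 0.7182 -0.3124 -0.003 ] [346. 276.]
side tape_clear pinpoint 0.4 [ 0.5946 -0.0739  0.0848] [255. 215.]
side wipe_bottle pinpoint 0.71 [ 0.5055 -0.4784 -0.0013] [317. 360.]
{'time_s': np.float64(1.0), 'qpos': array([ 1.068,  0.091,  1.231,  0.   ,  1.82 , -0.057]), 'qd': array([-0.001,  0.002,  0.001, -0.   , -0.   , -0.   ]), 'effort': array([-0.0000e+00, -4.5849e+01, -4.1809e+01, -0.0000e+00,  1.0000e-03,
        0.0000e+00]), 'position': array([0.259, 0.541, 0.202]), 'tool_rot': array([-0.694, -3.064, -0.   ]), 'ft_force': array([-0.717,  0.091, -0.233]), 'wrist_torque': array([-0.012,  0.006,  0.015]), 'gripper_width': np.float64(0.085)} -0.0187
```

Run:
```python
import cv2
a=cv2.imread("pics/top0.png")[130:290,190:420]; cv2.imwrite("pics/topc.png",cv2.resize(a,None,fx=3.4,fy=3.4,interpolation=2))
a=cv2.imread("pics/side0.png"); cv2.imwrite("pics/sidec.png",cv2.resize(a[150:390,150:430],None,fx=2.5,fy=2.5,interpolation=2))
```

```text
(no output)
```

View pics/topc.png

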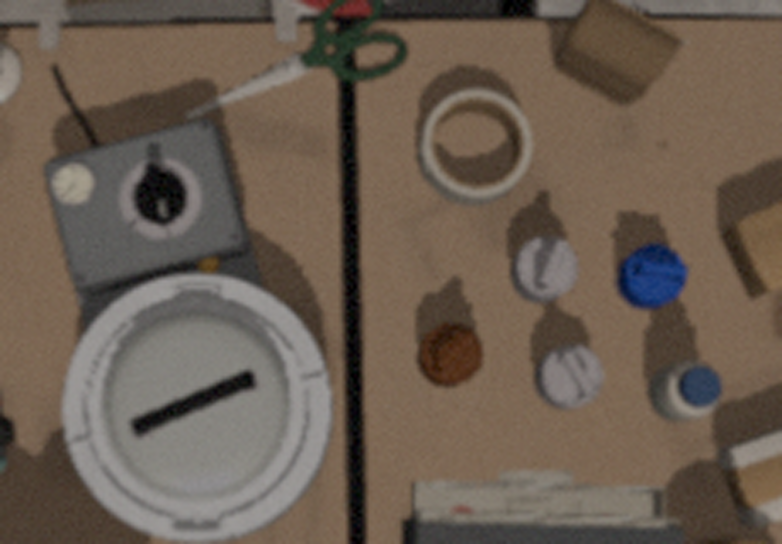

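View pics/sidec.png

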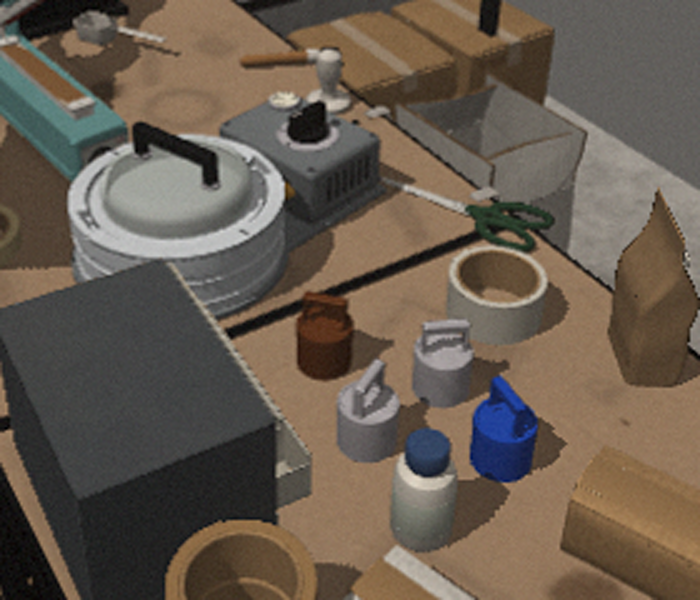

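View pics/top0.png

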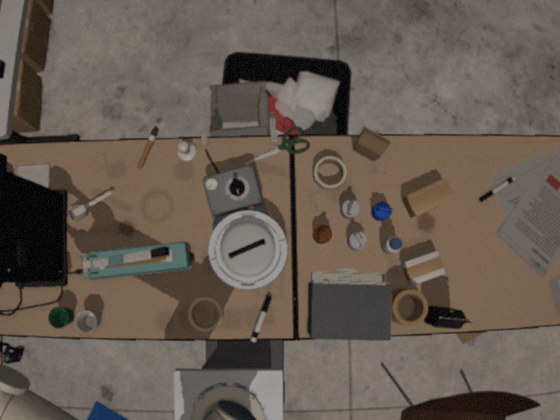

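The pictures show two grey steel tins at top pixels (350,209) and (358,240). The brown (323,234) and blue (382,211) tins are the look-alikes, so I'll leave them. The clear patch is behind the teal sealer, around (157,205). The lid handle runs through (248,249).

Next I'll get the handle, knob and tin-bar angles, and write a move planner.

```bash
cat >> h.py <<'E'
def wrap(a): return (a+np.pi)%(2*np.pi)-np.pi
def plan(xyz,yaw=None,half=True):
    """totals for: first turn in place, then shift, in tool axes (tool down); yaw=world yaw of tool y"""
    s=arm.read_state(); M=R.from_rotvec(s["tool_rot"]).as_matrix(); p=s["position"]
    y0=np.arctan2(M[1,1],M[0,1]); dz=0
    if yaw is not None:
        c=[wrap(yaw+k*np.pi-y0) for k in ((0,1) if half else (0,))]; dyaw=min(c,key=abs); dz=-dyaw
    M2=M@R.from_rotvec([0,0,dz]).as_matrix(); t=M2.T@(np.array(xyz)-p)*100
    print("pos",p.round(4),"yawY",round(y0,3),"tilt",M[:,2].round(3),"q6",round(s["qpos"][5],2),"f",s["ft_force"].round(1),"w",round(s["gripper_width"],4),"t",round(s["time_s"],1))
    print(" TURN z",round(dz,3)," then SHIFT cm",t.round(2),"rows>=",int(np.ceil(np.linalg.norm(t)/5)))
def dark_bar(cam,im,c,r,z,thr):
    """principal axis of a blob below thr within r px of c, at height z"""
    g=im.max(2); yy,xx=np.nonzero(g<thr); k=np.hypot(xx-c[0],yy-c[1])<r; P=np.array([onz(cam,u,v,z)[:2] for u,v in zip(xx[k],yy[k])])
    m=P.mean(0); e,V=np.linalg.eigh(np.cov((P-m).T)); a=np.arctan2(V[1,1],V[0,1]); print(cam,"bar",m.round(4),"yaw",round(a,3),"deg",round(np.degrees(a),1),"n",k.sum(),"len",(np.sqrt(12*e)).round(3))
E
python3 - <<'E'
from h import *
t=cv2.imread("pics/top0.png")[:,:,::-1]; s=cv2.imread("pics/side0.png")[:,:,::-1]
dark_bar("top",t,(247.5,249),24,.1475,60); dark_bar("side",s,px("side",[.497,-.07,.14]),26,.14,50)
dark_bar("top",t,(237,187),9,.11,45)
for P in ([.4975,-.07,.084],[.666,-.043,.1135]): print(px("top",P),px("side",P))
plan([.497,-.07,.26],0.40)
a=cv2.resize(s[265:375,260:375],None,fx=5,fy=5,interpolation=2); b=cv2.resize(t[190:260,310:400],None,fx=5,fy=5,interpolation=2)
o=np.zeros((max(a.shape[0],b.shape[0]),a.shape[1]+b.shape[1],3),np.uint8); o[:a.shape[0],:a.shape[1]]=a; o[:b.shape[0],a.shape[1]:]=b
o=cv2.resize(o,(800,int(o.shape[0]*800/o.shape[1]))); cv2.imwrite("pics/tins.png",o[:,:,::-1]); print(800/1025)
E
```

```text
top bar [ 0.4935 -0.0682] yaw 1.963 deg 112.4 n 161 len [0.011 0.101]
side bar [ 0.4948 -0.078 ] yaw 1.875 deg 107.4 n 291 len [0.036 0.126]
top bar [ 0.6651 -0.0404] yaw -2.982 deg -170.9 n 161 len [0.035 0.039]
[248.14842469 247.77966847] [220.53898249 225.81317909]
[237.22445508 186.21646097] [271.59449223 193.7453232 ]
pos [0.2587 0.5414 0.2021] yawY 1.125 tilt [-0.  0. -1.] q6 -0.06 f [-0.7  0.1 -0.2] w 0.0854 t 1.0
 TURN z 0.725  then SHIFT cm [-65.59  -1.86  -5.79] rows>= 14
0.7804878048780488
```

View pics/tins.png

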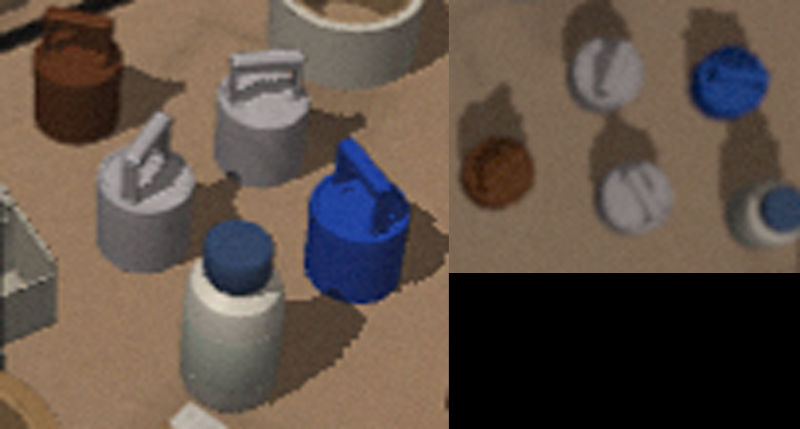

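Of the four candidates, I choose A, grey at (350,209), and B, grey at (358,240). Blue (382,211) and brown (323,234) are excluded, and the crop confirms both chosen tins are bare steel with strap handles. Now moving to the lid.

Request:
arm_command --deltas '[{"xyz": [0,0,-1.16],"turn": [0,0,0.146]},{"xyz": [0,0,-1.16],"turn": [0,0,0.146]},{"xyz": [0,0,-1.16],"turn": [0,0,0.146]},{"xyz": [0,0,-1.16],"turn": [0,0,0.146]},{"xyz": [0,0,-1.16],"turn": [0,0,0.146]}]' --grip 6

```text
time_s: 1.5
position: [0.2587, 0.5414, 0.2606]
tool_rot: [-1.75, -2.609, -0.0]
ft_force: [-0.1, 0.0, -0.8]
gripper_width: 0.06
```

Request:
arm_command --deltas '[{"xyz": [-4.4,-0.12,0]},{"xyz": [-4.4,-0.12,0]},{"xyz": [-4.4,-0.12,0]},{"xyz": [-4.4,-0.12,0]},{"xyz": [-4.4,-0.12,0]}]'

```text
validation failed for argument at $.de...
```

Request:
arm_command --deltas '[{"xyz": [-4.4,-0.12,0]},{"xyz": [-4.4,-0.12,0]},{"xyz": [-4.4,-0.12,0]},{"xyz": [-4.4,-0.12,0]},{"xyz": [-4.4,-0.12,0]}]'

```text
validation failed for argument at $.de...
```

Request:
arm_command --deltas '[{"xyz": [-4.4,-0.12,0]},{"xyz": [-4.4,-0.12,0]},{"xyz": [-4.4,-0.12,0]},{"xyz": [-4.4,-0.12,0]},{"xyz": [-4.0,-0.12,0]}]'

```text
validation failed for argument at $.de...
```

Run:
```python
from h import *
plan([.4965,-.069,.1205],0.391)
for c in("side",):
    arm.get_image(c); 
    for t in ("lid","lid_handle"): find(c,t)
```

```text
pos [0.2587 0.5414 0.2606] yawY 0.389 tilt [ 0.  0. -1.] q6 0.68 f [-0.1  0.  -0.8] w 0.06 t 1.5
 TURN z -0.002  then SHIFT cm [-65.49  -1.28  14.  ] rows>= 14
side lid pinpoint 0.74 [ 0.4962 -0.0671  0.0701] [220. 230.]
side lid pinpoint 0.61 [ 0.7185 -0.3102 -0.0045] [346. 276.]
side lid_handle pinpoint 0.93 [ 0.4958 -0.0674  0.1417] [218. 206.]
```

Request:
arm_command --deltas '[{"xyz": [-4.4,-0.08,0],"turn": [0,0,0]},{"xyz": [-4.4,-0.08,0],"turn": [0,0,0]},{"xyz": [-4.4,-0.08,0],"turn": [0,0,0]},{"xyz": [-4.4,-0.08,0],"turn": [0,0,0]},{"xyz": [-4.4,-0.08,0],"turn": [0,0,0]}]'

```text
time_s: 2.15
position: [0.3398, 0.335, 0.259]
tool_rot: [-1.736, -2.618, 0.002]
ft_force: [1.0, -0.5, -0.3]
gripper_width: 0.0601
```

Request:
arm_command --deltas '[{"xyz": [-4.4,-0.08,0],"turn": [0,0,0]},{"xyz": [-4.4,-0.08,0],"turn": [0,0,0]},{"xyz": [-4.4,-0.08,0],"turn": [0,0,0]},{"xyz": [-4.4,-0.08,0],"turn": [0,0,0]},{"xyz": [-4.4,-0.08,0],"turn": [0,0,0]}]'

```text
time_s: 2.65
position: [0.4207, 0.1304, 0.2592]
tool_rot: [-1.736, -2.618, 0.001]
ft_force: [0.6, 0.2, 0.2]
gripper_width: 0.0603
```

Request:
arm_command --deltas '[{"xyz": [-4.4,-0.08,0],"turn": [0,0,0]},{"xyz": [-4.4,-0.08,0],"turn": [0,0,0]},{"xyz": [-4.4,-0.08,0],"turn": [0,0,0]},{"xyz": [-4.4,-0.08,0],"turn": [0,0,0]},{"xyz": [-4.0,-0.1,0],"turn": [0,0,0]}]'

```text
time_s: 3.15
position: [0.5001, -0.0709, 0.259]
tool_rot: [-1.737, -2.617, 0.001]
ft_force: [0.1, 1.2, -0.3]
gripper_width: 0.0602
```

Run:
```python
from h import *
plan([.4965,-.069,.1205],0.391)
```

```text
pos [ 0.5001 -0.0709  0.259 ] yawY 0.399 tilt [-0.001  0.    -1.   ] q6 -0.61 f [ 0.1  1.2 -0.3] w 0.0602 t 3.1
 TURN z 0.008  then SHIFT cm [ 0.3  -0.24 13.85] rows>= 3
```

Descend and grip.

Request:
arm_command --deltas '[{"xyz": [0.3,-0.24,3.5],"turn": [0,0,0.008]},{"xyz": [0,0,3.5],"turn": [0,0,0]},{"xyz": [0,0,3.0],"turn": [0,0,0]},{"xyz": [0,0,2.3],"turn": [0,0,0]},{"xyz": [0,0,1.55],"turn": [0,0,0]}]'

```text
time_s: 3.65
position: [0.4952, -0.0668, 0.1183]
tool_rot: [-1.746, -2.607, 0.002]
ft_force: [0.1, -0.2, -0.2]
gripper_width: 0.06
```

Request:
arm_command --deltas '[{"xyz": [0,0,0],"turn": [0,0,0]},{"xyz": [0,0,0],"turn": [0,0,0]},{"xyz": [0,0,0],"turn": [0,0,0]},{"xyz": [0,0,0],"turn": [0,0,0]},{"xyz": [0,0,0],"turn": [0,0,0]}]' --grip 0 --squeeze 60

```text
time_s: 4.15
position: [0.497, -0.0671, 0.1227]
tool_rot: [1.751, 2.606, 0.001]
ft_force: [-0.3, -0.7, 0.4]
gripper_width: -0.0002
```

Request:
arm_command --deltas '[{"xyz": [0,0,0],"turn": [0,0,0]},{"xyz": [0,0,0],"turn": [0,0,0]},{"xyz": [0,0,0],"turn": [0,0,0]},{"xyz": [0,0,0],"turn": [0,0,0]},{"xyz": [0,0,0],"turn": [0,0,0]}]'

```text
time_s: 4.65
position: [0.4965, -0.0669, 0.1215]
tool_rot: [-1.753, -2.607, 0.0]
ft_force: [-0.6, 0.3, 0.7]
gripper_width: 0.0003
```

Run:
```python
from h import *
plan([.4965,-.069,.1205],0.391); print(arm.read_state()["wrist_torque"].round(2)); save("top","top1"); save("side","side1")
find("side","lid_handle");find("side","vacuum_pot"); find("side","slot")
```

```text
pos [ 0.4965 -0.0669  0.1215] yawY 0.387 tilt [-0.  0. -1.] q6 -0.59 f [-0.6  0.3  0.7] w 0.0003 t 4.7
 TURN z -0.004  then SHIFT cm [-0.19 -0.08  0.1 ] rows>= 1
[ 0.08 -0.01 -0.04]
side lid_handle pinpoint 0.72 [ 0.4994 -0.0666  0.1365] [219. 208.]
side vacuum_pot pinpoint 0.92 [ 0.4943 -0.07    0.003 ] [221. 251.]
side slot pinpoint 0.69 [ 0.5986 -0.0707  0.0824] [255. 215.]
side slot pinpoint 0.36 [ 6.150e-01 -3.709e-01 -1.000e-04] [328. 306.]
```

Run:
```python
import cv2
import numpy as np
a=cv2.imread("pics/side1.png"); b=cv2.imread("pics/top1.png")
cv2.imwrite("pics/c1.png",np.hstack([cv2.resize(a[150:290,160:300],(400,400),interpolation=2),cv2.resize(b[190:290,200:300],(400,400),interpolation=2)]))
```

```text
(no output)
```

View pics/c1.png

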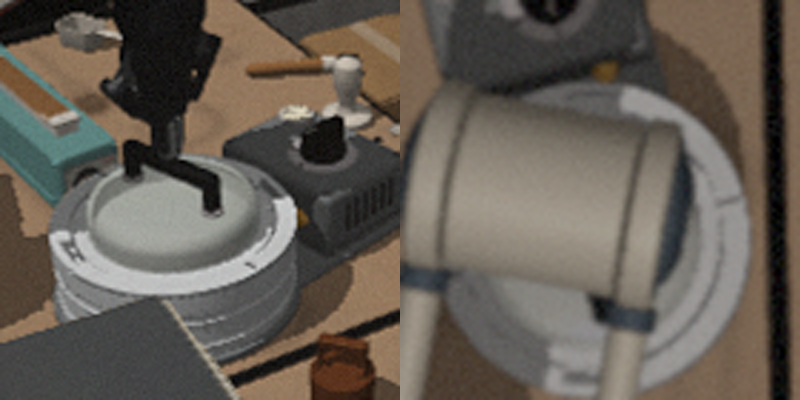

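Run:
```python
from h import *
s=cv2.imread("pics/side1.png")
print(arm.calibration("side")["fx"],arm.calibration("side")["k1"])
o=cv2.resize(s[165:265,180:280],(800,800),interpolation=cv2.INTER_CUBIC)[:600]
d=lambda P,c:cv2.circle(o,tuple(int(x) for x in ((px("side",P)-[180,165])*8)),4,c,-1)
p=arm.read_state()["position"]; M=R.from_rotvec(arm.read_state()["tool_rot"]).as_matrix()
d(p,(0,0,255)); d(p-M[:,2]*.019,(0,255,0)); 
for w in(-.03,.03): d(p+M[:,1]*w-M[:,2]*.019,(255,0,0))
u=np.array([np.cos(1.962),np.sin(1.962),0])
for k in(-.052,.052): d(np.array([.4965,-.069,.1475])+u*k,(0,255,255))
cv2.imwrite("pics/c2.png",o)
```

```text
450.643577090421 0.023689808595749675
```

View pics/c2.png

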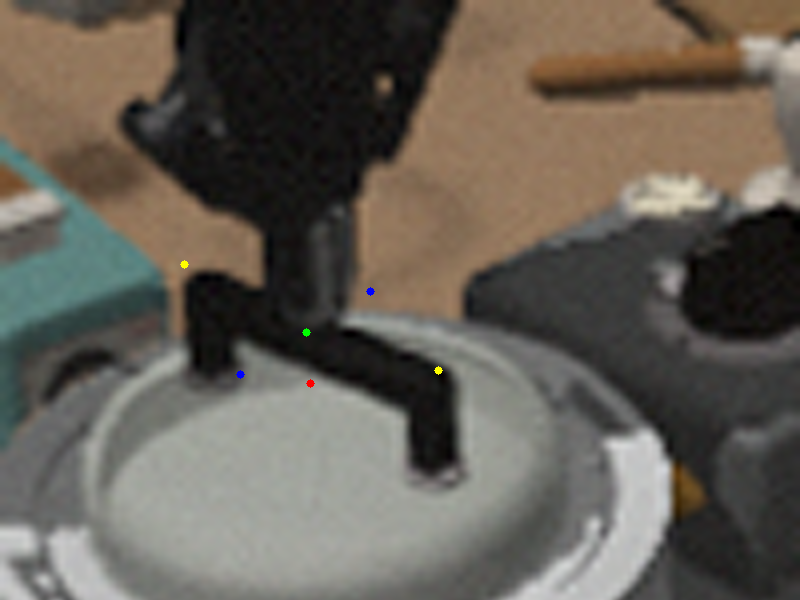

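The bar passes between the predicted jaw positions, yet the fingers closed on nothing. I'll raise clear of the bar and compare the visible fingertip with the projected TCP.

Request:
arm_command --deltas '[{"xyz": [0,0,-2.0],"turn": [0,0,0]},{"xyz": [0,0,-2.0],"turn": [0,0,0]},{"xyz": [0,0,-2.0],"turn": [0,0,0]},{"xyz": [0,0,0],"turn": [0,0,0]},{"xyz": [0,0,0],"turn": [0,0,0]}]'

```text
time_s: 5.4
position: [0.4967, -0.067, 0.1813]
tool_rot: [1.753, 2.607, 0.0]
ft_force: [-0.6, 1.2, 0.8]
gripper_width: -0.0001
```

Run:
```python
from h import *
plan([.4965,-.069,.1205],0.391)
s=save("side","side2")[:,:,::-1].copy()
o=cv2.resize(s[150:225,180:280],(800,600),interpolation=cv2.INTER_CUBIC)
d=lambda P,c:cv2.circle(o,tuple(int(x) for x in ((px("side",P)-[180,150])*8)),4,c,-1)
p=arm.read_state()["position"]; M=R.from_rotvec(arm.read_state()["tool_rot"]).as_matrix()
d(p,(0,0,255)); d(p-M[:,2]*.019,(0,255,0))
cv2.imwrite("pics/c3.png",o)
```

```text
pos [ 0.4967 -0.067   0.1813] yawY 0.387 tilt [ 0. -0. -1.] q6 -0.59 f [-0.6  1.2  0.8] w -0.0001 t 5.4
 TURN z -0.004  then SHIFT cm [-0.18 -0.09  6.08] rows>= 2
```

View pics/c3.png

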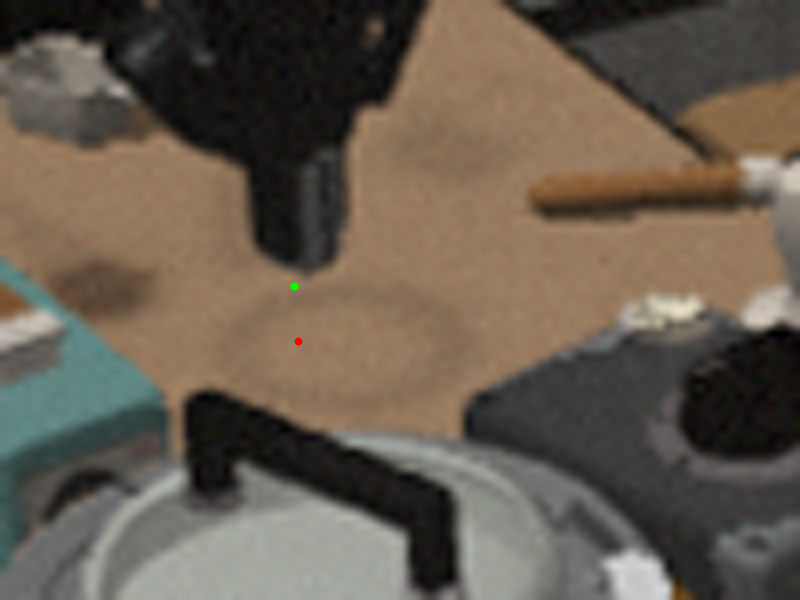

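The visible tip sits about 9 px (~25 mm) above where the state puts the TCP. Earlier the fingers therefore closed just above the bar. I'll test this by opening and descending further in small steps, watching the force.

Request:
arm_command --deltas '[{"xyz": [-0.1,-0.05,2.0],"turn": [0,0,0]},{"xyz": [-0.1,-0.05,2.0],"turn": [0,0,0]},{"xyz": [0,0,1.5],"turn": [0,0,0]},{"xyz": [0,0,0],"turn": [0,0,0]},{"xyz": [0,0,0],"turn": [0,0,0]}]' --grip 6

```text
time_s: 5.95
position: [0.496, -0.0691, 0.1261]
tool_rot: [-1.752, -2.606, 0.001]
ft_force: [0.3, 0.1, 0.3]
gripper_width: 0.0602
```

Request:
arm_command --deltas '[{"xyz": [0,0,0.4],"turn": [0,0,0]},{"xyz": [0,0,0.4],"turn": [0,0,0]},{"xyz": [0,0,0],"turn": [0,0,0]}]'

```text
time_s: 6.25
position: [0.4963, -0.0692, 0.1184]
tool_rot: [-1.753, -2.607, 0.0]
ft_force: [-0.6, 0.4, 0.3]
gripper_width: 0.06
```

Request:
arm_command --deltas '[{"xyz": [0,0,0.3],"turn": [0,0,0]},{"xyz": [0,0,0.3],"turn": [0,0,0]},{"xyz": [0,0,0],"turn": [0,0,0]}]'

```text
time_s: 6.55
position: [0.4961, -0.0691, 0.112]
tool_rot: [-1.752, -2.606, 0.0]
ft_force: [0.5, -0.6, -0.8]
gripper_width: 0.0598
```

Request:
arm_command --deltas '[{"xyz": [0,0,0.2],"turn": [0,0,0]},{"xyz": [0,0,0.2],"turn": [0,0,0]},{"xyz": [0,0,0],"turn": [0,0,0]}]'

```text
time_s: 6.85
position: [0.4962, -0.0692, 0.1082]
tool_rot: [-1.753, -2.607, 0.0]
ft_force: [0.5, 0.1, 0.8]
gripper_width: 0.0599
```

Nothing touched below the nominal dome height, so the offset is real. Closing here will show whether the bar is between the pads.

Request:
arm_command --deltas '[{"xyz": [0,0,0.3],"turn": [0,0,0]},{"xyz": [0,0,0.3],"turn": [0,0,0]},{"xyz": [0,0,0],"turn": [0,0,0]}]'

```text
time_s: 7.15
position: [0.496, -0.0691, 0.1019]
tool_rot: [-1.752, -2.606, 0.001]
ft_force: [0.2, -0.4, -0.2]
gripper_width: 0.0601
```

Request:
arm_command --deltas '[{"xyz": [0,0,0],"turn": [0,0,0]},{"xyz": [0,0,0],"turn": [0,0,0]},{"xyz": [0,0,0],"turn": [0,0,0]},{"xyz": [0,0,0],"turn": [0,0,0]},{"xyz": [0,0,0],"turn": [0,0,0]}]' --grip 0 --squeeze 40

```text
time_s: 7.65
position: [0.4966, -0.0692, 0.1029]
tool_rot: [1.752, 2.607, 0.001]
ft_force: [0.5, 0.5, 1.7]
gripper_width: 0.0132
```

Request:
arm_command --deltas '[{"xyz": [0,0,0],"turn": [0,0,0]},{"xyz": [0,0,0],"turn": [0,0,0]},{"xyz": [0,0,0],"turn": [0,0,0]},{"xyz": [0,0,0],"turn": [0,0,0]},{"xyz": [0,0,0],"turn": [0,0,0]}]'

```text
time_s: 8.15
position: [0.4966, -0.0692, 0.1029]
tool_rot: [1.752, 2.607, 0.001]
ft_force: [1.0, -0.0, 3.2]
gripper_width: 0.0126
```

Run:
```python
from h import *
plan([.4965,-.069,.1005],0.391); print(arm.read_state()["wrist_torque"].round(2))
save("side","side3"); save("top","top3")
a=cv2.imread("pics/side3.png"); cv2.imwrite("pics/c4.png",cv2.resize(a[165:240,180:280],(800,600),interpolation=2))
```

```text
pos [ 0.4966 -0.0692  0.1029] yawY 0.387 tilt [ 0.001 -0.    -1.   ] q6 -0.59 f [ 1.  -0.   3.2] w 0.0126 t 8.2
 TURN z -0.004  then SHIFT cm [0.02 0.   0.24] rows>= 1
[ 0.07 -0.06  0.09]
```

View pics/c4.png

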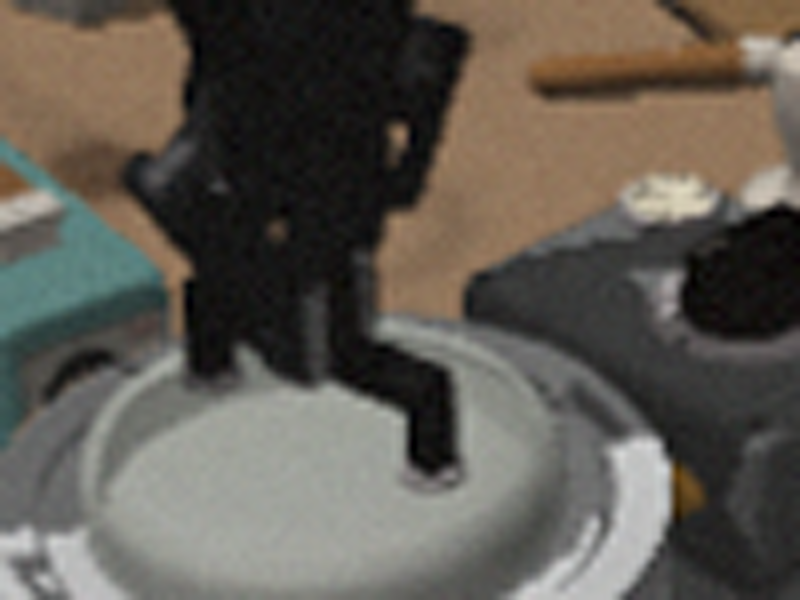

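Gripped (12.6 mm on the 14 mm bar). The fingertip sits ~20–25 mm higher than the reported TCP, and I'll allow for that. Unlocking now.

Request:
arm_command --deltas '[{"xyz": [0,0,0.1],"turn": [0,0,-0.06]},{"xyz": [0,0,0],"turn": [0,0,-0.1]},{"xyz": [0,0,0],"turn": [0,0,-0.1]},{"xyz": [0,0,0],"turn": [0,0,-0.1]},{"xyz": [0,0,0],"turn": [0,0,-0.1]}]' --squeeze 80

```text
time_s: 8.75
position: [0.4967, -0.0695, 0.1025]
tool_rot: [1.107, 2.939, -0.0]
ft_force: [0.6, 0.2, 6.0]
gripper_width: 0.0117
```

Run:
```python
from h import *
plan([.4965,-.069,.1005]); print(arm.read_state()["wrist_torque"].round(2))
```

```text
pos [ 0.4967 -0.0695  0.1025] yawY 0.85 tilt [ 0.001 -0.001 -1.   ] q6 -1.06 f [0.6 0.2 6. ] w 0.0117 t 8.8
 TURN z 0  then SHIFT cm [0.05 0.03 0.2 ] rows>= 1
[-0.01  0.05 -0.16]
```

Request:
arm_command --deltas '[{"xyz": [0,0,0],"turn": [0,0,-0.1]},{"xyz": [0,0,0],"turn": [0,0,-0.1]},{"xyz": [0,0,0],"turn": [0,0,-0.1]},{"xyz": [0,0,0],"turn": [0,0,-0.1]},{"xyz": [0,0,0],"turn": [0,0,-0.1]}]'

```text
time_s: 9.25
position: [0.4966, -0.0695, 0.1025]
tool_rot: [0.345, 3.121, -0.001]
ft_force: [0.6, 0.3, 6.7]
gripper_width: 0.012
```

Request:
arm_command --deltas '[{"xyz": [0,0,0],"turn": [0,0,-0.06]},{"xyz": [0,0,0],"turn": [0,0,-0.06]},{"xyz": [0,0,0],"turn": [0,0,-0.04]}]'

```text
time_s: 9.55
position: [0.4966, -0.0695, 0.1025]
tool_rot: [0.098, 3.139, -0.001]
ft_force: [-0.6, 0.4, 6.0]
gripper_width: 0.0118
```

Run:
```python
from h import *
plan([.4965,-.069,.1005]); print(arm.read_state()["wrist_torque"].round(2))
```

```text
pos [ 0.4966 -0.0695  0.1025] yawY 1.508 tilt [ 0.001 -0.001 -1.   ] q6 -1.72 f [-0.6  0.4  6. ] w 0.0118 t 9.6
 TURN z 0  then SHIFT cm [0.02 0.05 0.2 ] rows>= 1
[ 0.   -0.04 -0.18]
```

Request:
arm_command --deltas '[{"xyz": [0,0,0],"turn": [0,0,-0.02]},{"xyz": [0,0,0],"turn": [0,0,-0.02]},{"xyz": [0,0,0],"turn": [0,0,0]}]'

```text
time_s: 9.85
position: [0.4966, -0.0695, 0.1025]
tool_rot: [0.037, 3.14, -0.001]
ft_force: [-0.3, -0.1, 5.7]
gripper_width: 0.0115
```

Run:
```python
from h import *
plan([.4965,-.069,.1005]); print(arm.read_state()["wrist_torque"].round(2))
```

```text
pos [ 0.4966 -0.0695  0.1025] yawY 1.547 tilt [ 0.001 -0.001 -1.   ] q6 -1.75 f [-0.3 -0.1  5.7] w 0.0115 t 9.8
 TURN z 0  then SHIFT cm [0.01 0.05 0.2 ] rows>= 1
[-0.02  0.   -0.1 ]
```

Request:
arm_command --deltas '[{"xyz": [0,0,0],"turn": [0,0,-0.02]},{"xyz": [0,0,0],"turn": [0,0,-0.02]},{"xyz": [0,0,0],"turn": [0,0,0]}]'

```text
time_s: 10.15
position: [0.4967, -0.0694, 0.1025]
tool_rot: [-0.026, 3.14, -0.001]
ft_force: [1.5, -0.6, 5.9]
gripper_width: 0.0117
```

Run:
```python
from h import *
plan([.4965,-.069,.1005]); print(arm.read_state()["wrist_torque"].round(2))
```

```text
pos [ 0.4967 -0.0694  0.1025] yawY 1.587 tilt [ 0.001 -0.    -1.   ] q6 -1.79 f [ 1.5 -0.6  5.9] w 0.0117 t 10.2
 TURN z 0  then SHIFT cm [0.02 0.04 0.2 ] rows>= 1
[ 0.07 -0.04 -0.08]
```

Request:
arm_command --deltas '[{"xyz": [0,0,0],"turn": [0,0,-0.02]},{"xyz": [0,0,0],"turn": [0,0,-0.02]},{"xyz": [0,0,0],"turn": [0,0,0]}]'

```text
time_s: 10.45
position: [0.4965, -0.0684, 0.1024]
tool_rot: [-0.088, 3.14, 0.002]
ft_force: [-0.7, 2.8, 6.8]
gripper_width: 0.0119
```

Run:
```python
from h import *
plan([.4965,-.069,.1005]); print(arm.read_state()["wrist_torque"].round(2))
```

```text
pos [ 0.4965 -0.0684  0.1024] yawY 1.627 tilt [ 0.001  0.002 -1.   ] q6 -1.83 f [-0.7  2.8  6.8] w 0.0119 t 10.4
 TURN z 0  then SHIFT cm [-0.   -0.06  0.19] rows>= 1
[ 0.67  0.19 -0.61]
```

Request:
arm_command --deltas '[{"xyz": [0,0,0],"turn": [0,0,-0.02]},{"xyz": [0,0,0],"turn": [0,0,-0.02]},{"xyz": [0,0,0],"turn": [0,0,0]}]'

```text
time_s: 10.75
position: [0.4963, -0.0676, 0.1024]
tool_rot: [-0.149, 3.137, 0.005]
ft_force: [-0.9, 6.9, 6.4]
gripper_width: 0.0118
```

Run:
```python
from h import *
plan([.4965,-.069,.1005]); print(arm.read_state()["wrist_torque"].round(2))
```

```text
pos [ 0.4963 -0.0676  0.1024] yawY 1.666 tilt [ 0.     0.003 -1.   ] q6 -1.87 f [-0.9  6.9  6.4] w 0.0118 t 10.8
 TURN z 0  then SHIFT cm [-0.01 -0.14  0.19] rows>= 1
[ 1.24  0.26 -1.52]
```

Torque rises at yaw ≈1.61, which is the stop. I'll back off to sit within the slot and lift gently.

Request:
arm_command --deltas '[{"xyz": [0,0,0],"turn": [0,0,0.045]},{"xyz": [0,0,0],"turn": [0,0,0.045]},{"xyz": [0,0,-0.3],"turn": [0,0,0]},{"xyz": [0,0,-0.3],"turn": [0,0,0]},{"xyz": [0,0,0],"turn": [0,0,0]}]'

```text
time_s: 11.25
position: [0.4961, -0.069, 0.1068]
tool_rot: [0.011, -3.14, -0.001]
ft_force: [2.4, 1.7, -2.4]
gripper_width: 0.0118
```

Run:
```python
from h import *
plan([.4965,-.069,.1005]); print(arm.read_state()["wrist_torque"].round(2))
```

```text
pos [ 0.4961 -0.069   0.1068] yawY 1.578 tilt [-0.001  0.001 -1.   ] q6 -1.78 f [ 2.4  1.7 -2.4] w 0.0118 t 11.2
 TURN z 0  then SHIFT cm [-0.04  0.    0.63] rows>= 1
[ 0.18 -0.4  -0.04]
```

Request:
arm_command --deltas '[{"xyz": [0,0,-0.4],"turn": [0,0,0]},{"xyz": [0,0,-0.4],"turn": [0,0,0]},{"xyz": [0,0,0],"turn": [0,0,0]}]'

```text
time_s: 11.55
position: [0.4962, -0.0695, 0.116]
tool_rot: [0.01, -3.141, 0.001]
ft_force: [-0.5, -0.2, -3.0]
gripper_width: 0.012
```

Run:
```python
from h import *
plan([.652,.213,.25]); print(arm.read_state()["wrist_torque"].round(2))
```

```text
pos [ 0.4962 -0.0695  0.116 ] yawY 1.577 tilt [-0.    -0.001 -1.   ] q6 -1.78 f [-0.5 -0.2 -3. ] w 0.012 t 11.6
 TURN z 0  then SHIFT cm [-15.75  28.14 -13.43] rows>= 7
[-0.    0.02  0.06]
```

The lid is free, pulling about 3 N. Carrying it to the clear bench.

Request:
arm_command --deltas '[{"xyz": [0,0,-3.0],"turn": [0,0,0]},{"xyz": [0,0,-3.6],"turn": [0,0,0]},{"xyz": [0,0,-3.6],"turn": [0,0,0]},{"xyz": [0,0,-3.2],"turn": [0,0,0]},{"xyz": [0,0,0],"turn": [0,0,0]}]'

```text
time_s: 12.05
position: [0.4976, -0.0697, 0.2553]
tool_rot: [-0.009, 3.133, -0.004]
ft_force: [0.2, 0.0, -2.6]
gripper_width: 0.0117
```

Request:
arm_command --deltas '[{"xyz": [-1.0,2.0,0],"turn": [0,0,0]},{"xyz": [-1.8,3.2,0],"turn": [0,0,0]},{"xyz": [-1.8,3.2,0],"turn": [0,0,0]},{"xyz": [-1.8,3.2,0],"turn": [0,0,0]},{"xyz": [-1.8,3.2,0],"turn": [0,0,0]}]'

```text
time_s: 12.55
position: [0.5775, 0.0804, 0.2474]
tool_rot: [0.009, -3.139, 0.001]
ft_force: [1.2, -0.5, -2.9]
gripper_width: 0.0115
```

Request:
arm_command --deltas '[{"xyz": [-1.8,3.2,0],"turn": [0,0,0]},{"xyz": [-1.8,3.2,0],"turn": [0,0,0]},{"xyz": [-1.8,3.2,0],"turn": [0,0,0]},{"xyz": [-1.2,2.2,0],"turn": [0,0,0]},{"xyz": [-0.8,1.4,0],"turn": [0,0,0]}]'

```text
time_s: 13.05
position: [0.6507, 0.2136, 0.2461]
tool_rot: [0.012, -3.137, 0.002]
ft_force: [0.4, 0.1, -3.5]
gripper_width: 0.0117
```

Run:
```python
from h import *
plan([.652,.213,.032]); print(arm.read_state()["wrist_torque"].round(2))
```

```text
pos [0.6507 0.2136 0.2461] yawY 1.579 tilt [-0.004 -0.001 -1.   ] q6 -1.31 f [ 0.4  0.1 -3.5] w 0.0117 t 13.1
 TURN z 0  then SHIFT cm [-0.22 -0.04 21.41] rows>= 5
[-0.04 -0.03  0.  ]
```

Request:
arm_command --deltas '[{"xyz": [-0.1,0,4.0],"turn": [0,0,0]},{"xyz": [0,0,4.5],"turn": [0,0,0]},{"xyz": [0,0,4.5],"turn": [0,0,0]},{"xyz": [0,0,4.0],"turn": [0,0,0]},{"xyz": [0,0,2.5],"turn": [0,0,0]}]'

```text
time_s: 13.55
position: [0.6484, 0.2107, 0.0471]
tool_rot: [0.01, -3.133, 0.004]
ft_force: [0.1, 0.1, -5.0]
gripper_width: 0.0118
```

Request:
arm_command --deltas '[{"xyz": [0,0,0.6],"turn": [0,0,0]},{"xyz": [0,0,0.5],"turn": [0,0,0]},{"xyz": [0,0,0.4],"turn": [0,0,0]},{"xyz": [0,0,0],"turn": [0,0,0]},{"xyz": [0,0,0],"turn": [0,0,0]}]'

```text
time_s: 14.05
position: [0.6525, 0.212, 0.0414]
tool_rot: [-0.01, 3.139, 0.001]
ft_force: [-0.5, 0.4, -3.1]
gripper_width: 0.0115
```

Request:
arm_command --deltas '[{"xyz": [0,0,0.2],"turn": [0,0,0]},{"xyz": [0,0,0],"turn": [0,0,0]}]'

```text
time_s: 14.25
position: [0.6518, 0.2118, 0.038]
tool_rot: [-0.01, 3.141, 0.0]
ft_force: [-0.4, -0.1, -3.4]
gripper_width: 0.0113
```

Request:
arm_command --deltas '[{"xyz": [0,0,0.2],"turn": [0,0,0]},{"xyz": [0,0,0],"turn": [0,0,0]}]'

```text
time_s: 14.45
position: [0.6514, 0.2117, 0.0352]
tool_rot: [0.01, -3.141, 0.0]
ft_force: [-0.1, -0.4, -3.8]
gripper_width: 0.0119
```

Request:
arm_command --deltas '[{"xyz": [0,0,0.2],"turn": [0,0,0]},{"xyz": [0,0,0.1],"turn": [0,0,0]},{"xyz": [0,0,0],"turn": [0,0,0]}]'

```text
time_s: 14.75
position: [0.6514, 0.2117, 0.0322]
tool_rot: [0.01, -3.141, 0.0]
ft_force: [-0.3, 0.2, -3.3]
gripper_width: 0.0116
```

Request:
arm_command --deltas '[{"xyz": [0,0,0.15],"turn": [0,0,0]},{"xyz": [0,0,0],"turn": [0,0,0]}]'

```text
time_s: 14.95
position: [0.6515, 0.2117, 0.0308]
tool_rot: [0.01, -3.141, 0.0]
ft_force: [-0.7, -0.1, -2.7]
gripper_width: 0.0114
```

Request:
arm_command --deltas '[{"xyz": [0,0,0.15],"turn": [0,0,0]},{"xyz": [0,0,0],"turn": [0,0,0]}]'

```text
time_s: 15.15
position: [0.6517, 0.2118, 0.0297]
tool_rot: [-0.01, 3.141, 0.0]
ft_force: [0.3, -0.4, -3.0]
gripper_width: 0.0118
```

Request:
arm_command --deltas '[{"xyz": [0,0,0.1],"turn": [0,0,0]},{"xyz": [0,0,0],"turn": [0,0,0]}]'

```text
time_s: 15.35
position: [0.6517, 0.2118, 0.0296]
tool_rot: [-0.01, 3.141, 0.0]
ft_force: [-2.0, -0.5, 2.1]
gripper_width: 0.0117
```

Request:
arm_command --deltas '[{"xyz": [0,0,0.1],"turn": [0,0,0]},{"xyz": [0,0,0],"turn": [0,0,0]}]'

```text
time_s: 15.55
position: [0.6517, 0.2118, 0.0296]
tool_rot: [-0.01, 3.14, 0.0]
ft_force: [-5.6, -1.9, 6.2]
gripper_width: 0.0116
```

Request:
arm_command --deltas '[{"xyz": [0,0,0.1],"turn": [0,0,0]},{"xyz": [0,0,0],"turn": [0,0,0]}]'

```text
time_s: 15.75
position: [0.6517, 0.2118, 0.0296]
tool_rot: [-0.01, 3.14, 0.001]
ft_force: [-6.6, -2.2, 10.1]
gripper_width: 0.0116
```

Contact is at 0.0296, which matches the offset seen when locked. Releasing the lid.

Request:
arm_command --deltas '[{"xyz": [0,0,-0.25],"turn": [0,0,0]},{"xyz": [0,0,0],"turn": [0,0,0]},{"xyz": [0,0,0],"turn": [0,0,0]},{"xyz": [0,0,0],"turn": [0,0,0]},{"xyz": [0,0,0],"turn": [0,0,0]}]' --grip 5

```text
time_s: 16.25
position: [0.6515, 0.2117, 0.0287]
tool_rot: [0.01, -3.141, 0.0]
ft_force: [0.3, 0.0, 0.5]
gripper_width: 0.0504
```

Request:
arm_command --deltas '[{"xyz": [0,0,-1.0],"turn": [0,0,0]},{"xyz": [0,0,-4.0],"turn": [0,0,0]},{"xyz": [0,0,-5.0],"turn": [0,0,0]},{"xyz": [0,0,-5.0],"turn": [0,0,0]},{"xyz": [0,0,-5.0],"turn": [0,0,0]}]'

```text
time_s: 16.75
position: [0.6513, 0.2117, 0.2321]
tool_rot: [-0.01, 3.141, 0.0]
ft_force: [0.5, 0.7, -0.5]
gripper_width: 0.0499
```

```bash
cat >> h.py <<'E'
def bar_mask(cam,c,r,n=6,name=None):
    im=arm.get_image(cam); u,v=[int(round(x)) for x in c]
    a=cv2.resize(im[v-r:v+r,u-r:u+r],(400,400),interpolation=cv2.INTER_CUBIC); return a[:,:,::-1]
E
python3 - <<'E'
from h import *
plan([.4965,-.069,.25])
arm.get_image("top")
for t in("lid","lid_handle","vacuum_pot","pot_floor","tin_1"): find("top",t)
arm.get_image("side")
for t in("lid","vacuum_pot","pot_floor","tin_1"): find("side",t)
t=bar_mask("top",(354,224),26); s=bar_mask("side",(313,312),26)
cv2.imwrite("pics/c5.png",np.hstack([t,s]))
E
```

```text
pos [0.6513 0.2117 0.2321] yawY 1.577 tilt [ 0.001  0.    -1.   ] q6 -1.31 f [ 0.5  0.7 -0.5] w 0.0499 t 16.8
 TURN z 0  then SHIFT cm [ 15.65 -27.97  -1.82] rows>= 7
top lid pinpoint 0.77 [0.6502 0.2095 0.0018] [157. 200.]
top lid_handle pinpoint 0.95 [0.6449 0.2092 0.0662] [151. 198.]
top lid_handle pinpoint 0.28 [ 0.5182 -0.3836 -0.0031] [355. 240.]
top vacuum_pot pinpoint 0.73 [ 0.4973 -0.0642 -0.0022] [248. 249.]
top pot_floor pinpoint 0.69 [ 0.4945 -0.0662  0.0139] [248. 250.]
top pot_floor pinpoint 0.37 [6.498e-01 2.091e-01 2.000e-04] [157. 200.]
top tin_1 pinpoint 0.88 [ 0.5363 -0.2821  0.0063] [321. 235.]
top tin_1 pinpoint 0.82 [ 0.6027 -0.4601  0.0021] [379. 211.]
top tin_1 pinpoint 0.64 [ 0.5133 -0.3809 -0.0018] [354. 242.]
top tin_1 pinpoint 0.56 [ 6.079e-01 -3.651e-01  6.000e-04] [348. 210.]
top tin_1 pinpoint 0.25 [ 0.5912 -0.0678  0.0796] [247. 214.]
side lid pinpoint 0.96 [ 0.6496  0.2109 -0.0029] [226. 192.]
side vacuum_pot pinpoint 0.78 [ 0.4967 -0.0691 -0.0009] [222. 252.]
side pot_floor pinpoint 0.8 [ 0.4976 -0.0655  0.0123] [221. 247.]
side tin_1 pinpoint 0.96 [ 0.5193 -0.3864  0.0014] [297. 326.]
side tin_1 pinpoint 0.79 [ 0.5412 -0.2827 -0.006 ] [279. 296.]
side tin_1 pinpoint 0.67 [ 0.6045 -0.4593  0.0027] [349. 332.]
side tin_1 pinpoint 0.59 [ 0.6138 -0.3697 -0.0008] [327. 306.]
```

View pics/c5.png

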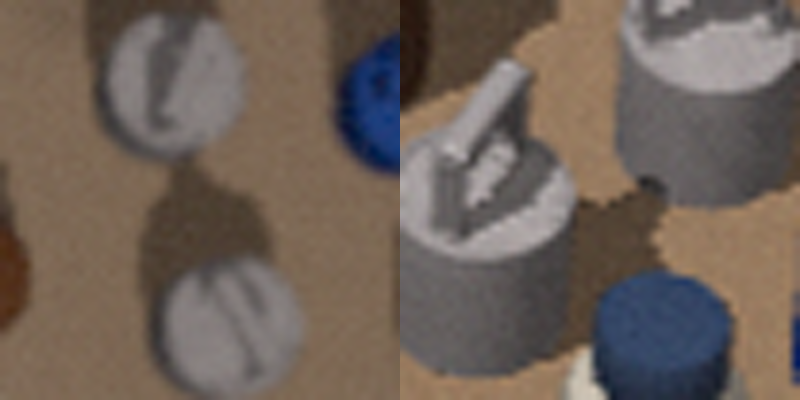

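Run:
```python
from h import *
def e(cam,a,b,z=.079):
    A,B=onz(cam,*a,z)[:2],onz(cam,*b,z)[:2]; d=B-A; print(cam,((A+B)/2).round(4),"len",np.hypot(*d).round(3),"deg",np.degrees(np.arctan2(d[1],d[0])).round(1)%180)
q=lambda x,y:(287+(x-400)/7.69,286+y/7.69); t=lambda x,y:(328+x/7.69,198+y/7.69)
print("B");e("side",q(445,150),q(518,68)); e("top",t(215,270),t(258,367))
print("A");e("side",(319.7,280.2),(337,279)); e("top",t(198,25),t(170,125))
for P in ([.611,-.368,.079],[.518,-.384,.079]): print((px("top",P)-[328,198])*7.69, (px("side",P)-[287,286])*7.69+[400,0])
plan([.518,-.384,.16])
```

```text
B
side [ 0.5178 -0.3876] len 0.038 deg 24.3
top [ 0.5153 -0.3796] len 0.039 deg 22.0
A
side [ 0.6106 -0.3702] len 0.038 deg 154.7
top [ 0.6052 -0.3639] len 0.039 deg 162.1
[194.52419959  58.93548005] [714.38090906 -54.07341318]
[248.1495993  310.65936835] [474.90775527 100.03314957]
pos [0.6514 0.2117 0.2282] yawY 1.577 tilt [-0.001 -0.    -1.   ] q6 -1.31 f [-0.3 -0.1 -0.1] w 0.0498 t 17.4
 TURN z 0  then SHIFT cm [ 13.7  -59.48   6.86] rows>= 13
```

Tin B's bar is at 24°, centre (.517,-.385). Tin A's is at ~157°, centre (.608,-.368). Turning and going to B.

Request:
arm_command --deltas '[{"xyz": [0,0,0],"turn": [0,0,0.137]},{"xyz": [0,0,0],"turn": [0,0,0.137]},{"xyz": [0,0,0],"turn": [0,0,0.137]},{"xyz": [0,0,0],"turn": [0,0,0.137]},{"xyz": [0,0,0],"turn": [0,0,0.137]}]' --grip 4.5

```text
time_s: 17.9
position: [0.6515, 0.2118, 0.2288]
tool_rot: [-1.054, -2.959, 0.0]
ft_force: [1.0, 0.2, -0.9]
gripper_width: 0.045
```

Request:
arm_command --deltas '[{"xyz": [0,0,0],"turn": [0,0,0.137]},{"xyz": [0,0,0],"turn": [0,0,0.137]},{"xyz": [0,0,0],"turn": [0,0,0.137]},{"xyz": [0,0,0],"turn": [0,0,0.137]},{"xyz": [0,0,0],"turn": [0,0,0.137]}]'

```text
time_s: 18.4
position: [0.6516, 0.2117, 0.2288]
tool_rot: [-1.987, -2.433, 0.001]
ft_force: [0.1, 0.1, 0.6]
gripper_width: 0.0452
```

Request:
arm_command --deltas '[{"xyz": [0,0,0],"turn": [0,0,0.137]},{"xyz": [0,0,0],"turn": [0,0,0.137]},{"xyz": [0,0,0],"turn": [0,0,0.137]},{"xyz": [0,0,0],"turn": [0,0,0.137]},{"xyz": [0,0,0],"turn": [0,0,0.137]}]'

```text
time_s: 18.9
position: [0.6516, 0.2117, 0.2289]
tool_rot: [-2.689, -1.625, 0.0]
ft_force: [0.9, 0.0, -0.4]
gripper_width: 0.045
```

Request:
arm_command --deltas '[{"xyz": [0,0,0],"turn": [0,0,0.137]},{"xyz": [0,0,0],"turn": [0,0,0.137]},{"xyz": [0,0,0],"turn": [0,0,0.137]},{"xyz": [0,0,0],"turn": [0,0,0.137]},{"xyz": [0,0,0],"turn": [0,0,0.124]}]'

```text
time_s: 19.4
position: [0.6516, 0.2117, 0.2288]
tool_rot: [3.074, 0.648, -0.001]
ft_force: [0.4, 1.0, -0.5]
gripper_width: 0.0447
```

Run:
```python
from h import *
plan([.517,-.3845,.2]); plan([.517,-.3845,.2],-1.151)
```

```text
pos [0.6516 0.2117 0.2288] yawY -1.155 tilt [-0. -0. -1.] q6 1.42 f [ 0.4  1.  -0.5] w 0.0447 t 19.4
 TURN z 0  then SHIFT cm [-36.37  49.13   2.9 ] rows>= 13
pos [0.6516 0.2117 0.2288] yawY -1.155 tilt [-0. -0. -1.] q6 1.42 f [ 0.4  1.  -0.5] w 0.0447 t 19.4
 TURN z -0.004  then SHIFT cm [-36.59  48.96   2.9 ] rows>= 13
```

Request:
arm_command --deltas '[{"xyz": [-2.42,3.27,0],"turn": [0,0,0]},{"xyz": [-2.42,3.27,0],"turn": [0,0,0]},{"xyz": [-2.42,3.27,0],"turn": [0,0,0]},{"xyz": [-2.42,3.27,0],"turn": [0,0,0]},{"xyz": [-2.42,3.27,0],"turn": [0,0,0]}]'

```text
time_s: 19.9
position: [0.6073, 0.0117, 0.229]
tool_rot: [3.072, 0.656, -0.0]
ft_force: [0.7, 0.6, 0.8]
gripper_width: 0.0452
```

Request:
arm_command --deltas '[{"xyz": [-2.42,3.27,0],"turn": [0,0,0]},{"xyz": [-2.42,3.27,0],"turn": [0,0,0]},{"xyz": [-2.42,3.27,0],"turn": [0,0,0]},{"xyz": [-2.42,3.27,0],"turn": [0,0,0]},{"xyz": [-2.42,3.27,0],"turn": [0,0,0]}]'

```text
time_s: 20.4
position: [0.5636, -0.1871, 0.2291]
tool_rot: [3.072, 0.656, 0.0]
ft_force: [1.0, -0.1, 0.1]
gripper_width: 0.0449
```

Request:
arm_command --deltas '[{"xyz": [-2.42,3.27,0],"turn": [0,0,0]},{"xyz": [-2.42,3.27,0],"turn": [0,0,0]},{"xyz": [-2.42,3.27,0],"turn": [0,0,0]},{"xyz": [-2.42,3.27,0],"turn": [0,0,0]},{"xyz": [-2.42,3.27,0],"turn": [0,0,0]}]'

```text
time_s: 20.9
position: [0.52, -0.3858, 0.229]
tool_rot: [3.072, 0.656, 0.0]
ft_force: [0.9, -0.0, -0.1]
gripper_width: 0.0448
```

Run:
```python
from h import *
arm.get_image("side"); find("side","tin_1"); find("side","lid")
plan([.517,-.3845,.037])
```

```text
side tin_1 pinpoint 0.95 [ 0.6151 -0.3691  0.0014] [327. 305.]
side tin_1 pinpoint 0.82 [ 0.6014 -0.4604  0.0028] [348. 333.]
side tin_1 pinpoint 0.8 [ 0.5194 -0.3832  0.0008] [296. 325.]
side tin_1 pinpoint 0.58 [ 0.5411 -0.2816 -0.0057] [279. 296.]
side lid pinpoint 0.75 [ 0.6514  0.212  -0.006 ] [227. 192.]
pos [ 0.5194 -0.3864  0.2279] yawY -1.154 tilt [-0.001  0.001 -1.   ] q6 0.46 f [-0.2  0.2 -0.3] w 0.045 t 21.1
 TURN z 0  then SHIFT cm [-0.12 -0.25 19.1 ] rows>= 4
```

Request:
arm_command --deltas '[{"xyz": [-0.12,-0.2,3.5],"turn": [0,0,0]},{"xyz": [0,0,4.0],"turn": [0,0,0]},{"xyz": [0,0,3.5],"turn": [0,0,0]},{"xyz": [0,0,2.0],"turn": [0,0,0]},{"xyz": [0,0,1.5],"turn": [0,0,0]}]'

```text
time_s: 21.55
position: [0.5186, -0.381, 0.0818]
tool_rot: [-3.069, -0.658, 0.002]
ft_force: [1.1, 0.5, 0.4]
gripper_width: 0.0449
```

Request:
arm_command --deltas '[{"xyz": [0,0,1.2],"turn": [0,0,0]},{"xyz": [0,0,1.2],"turn": [0,0,0]},{"xyz": [0,0,1.2],"turn": [0,0,0]},{"xyz": [0,0,0.8],"turn": [0,0,0]},{"xyz": [0,0,0],"turn": [0,0,0]}]'

```text
time_s: 22.05
position: [0.5182, -0.3825, 0.0385]
tool_rot: [-3.071, -0.656, 0.002]
ft_force: [0.5, -0.9, 0.7]
gripper_width: 0.0449
```

Request:
arm_command --deltas '[{"xyz": [0,0,0],"turn": [0,0,0]},{"xyz": [0,0,0],"turn": [0,0,0]},{"xyz": [0,0,0],"turn": [0,0,0]},{"xyz": [0,0,0],"turn": [0,0,0]},{"xyz": [0,0,0],"turn": [0,0,0]}]' --grip 0 --squeeze 40

```text
time_s: 22.55
position: [0.5192, -0.3831, 0.0411]
tool_rot: [3.071, 0.656, 0.002]
ft_force: [0.0, 2.0, 3.3]
gripper_width: 0.009
```

Request:
arm_command --deltas '[{"xyz": [0,0,0],"turn": [0,0,0]},{"xyz": [0,0,0],"turn": [0,0,0]},{"xyz": [0,0,0],"turn": [0,0,0]}]'

```text
time_s: 22.85
position: [0.5193, -0.383, 0.0411]
tool_rot: [3.071, 0.656, 0.002]
ft_force: [1.0, 1.1, 4.9]
gripper_width: 0.0085
```

Gripped. Lift it and carry it to the pot's near-right half.

Request:
arm_command --deltas '[{"xyz": [0,0,-2.0],"turn": [0,0,0]},{"xyz": [0,0,-3.5],"turn": [0,0,0]},{"xyz": [0,0,-4.0],"turn": [0,0,0]},{"xyz": [0,0,-4.0],"turn": [0,0,0]},{"xyz": [0,0,-2.5],"turn": [0,0,0]}]'

```text
time_s: 23.35
position: [0.5187, -0.3833, 0.2027]
tool_rot: [3.071, 0.655, 0.001]
ft_force: [-0.1, -0.9, -2.4]
gripper_width: 0.0081
```

Run:
```python
from h import *
plan([.4965,-.107,.2])
```

```text
pos [ 0.5187 -0.3833  0.2027] yawY -1.15 tilt [ 0.001 -0.002 -1.   ] q6 0.46 f [-0.1 -0.9 -2.4] w 0.0081 t 23.4
 TURN z 0  then SHIFT cm [  9.25 -26.13   0.23] rows>= 6
```

Request:
arm_command --deltas '[{"xyz": [0.7,-1.9,0],"turn": [0,0,0]},{"xyz": [1.2,-3.4,0],"turn": [0,0,0]},{"xyz": [1.2,-3.4,0],"turn": [0,0,0]},{"xyz": [1.2,-3.4,0],"turn": [0,0,0]},{"xyz": [1.2,-3.4,0],"turn": [0,0,0]}]'

```text
time_s: 23.85
position: [0.5048, -0.2177, 0.1986]
tool_rot: [-3.071, -0.655, 0.003]
ft_force: [-0.1, 0.5, -1.3]
gripper_width: 0.0087
```

Request:
arm_command --deltas '[{"xyz": [1.2,-3.4,0],"turn": [0,0,0]},{"xyz": [1.2,-3.4,0],"turn": [0,0,0]},{"xyz": [1.0,-2.8,0],"turn": [0,0,0]},{"xyz": [0.35,-1.0,0],"turn": [0,0,0]},{"xyz": [0,0,0],"turn": [0,0,0]}]'

```text
time_s: 24.35
position: [0.4963, -0.106, 0.1994]
tool_rot: [-3.071, -0.659, 0.002]
ft_force: [-0.4, -0.7, -2.9]
gripper_width: 0.0085
```

Run:
```python
from h import *
plan([.4965,-.107,.0551])
```

```text
pos [ 0.4963 -0.106   0.1994] yawY -1.148 tilt [-0.001 -0.    -1.   ] q6 0.87 f [-0.4 -0.7 -2.9] w 0.0085 t 24.4
 TURN z 0  then SHIFT cm [-1.000e-02  1.100e-01  1.443e+01] rows>= 3
```

Request:
arm_command --deltas '[{"xyz": [0,0,3.0],"turn": [0,0,0]},{"xyz": [0,0,3.0],"turn": [0,0,0]},{"xyz": [0,0,3.0],"turn": [0,0,0]},{"xyz": [0,0,2.5],"turn": [0,0,0]},{"xyz": [0,0,1.2],"turn": [0,0,0]}]'

```text
time_s: 24.85
position: [0.4948, -0.1079, 0.0694]
tool_rot: [-3.071, -0.653, 0.008]
ft_force: [-1.2, 0.3, -2.6]
gripper_width: 0.0088
```

Request:
arm_command --deltas '[{"xyz": [0,0,0.7],"turn": [0,0,0]},{"xyz": [0,0,0.4],"turn": [0,0,0]},{"xyz": [0,0,0.2],"turn": [0,0,0]},{"xyz": [0,0,0.1],"turn": [0,0,0]},{"xyz": [0,0,0],"turn": [0,0,0]}]'

```text
time_s: 25.35
position: [0.497, -0.107, 0.0599]
tool_rot: [3.072, 0.656, 0.002]
ft_force: [-0.4, 0.0, -2.0]
gripper_width: 0.0083
```

Request:
arm_command --deltas '[{"xyz": [0,0,0.2],"turn": [0,0,0]},{"xyz": [0,0,0],"turn": [0,0,0]}]'

```text
time_s: 25.55
position: [0.4966, -0.1068, 0.0572]
tool_rot: [3.072, 0.656, 0.0]
ft_force: [0.4, 0.9, -1.8]
gripper_width: 0.0083
```

Request:
arm_command --deltas '[{"xyz": [0,0,0.15],"turn": [0,0,0]},{"xyz": [0,0,0],"turn": [0,0,0]}]'

```text
time_s: 25.75
position: [0.4964, -0.1068, 0.0554]
tool_rot: [-3.072, -0.656, 0.0]
ft_force: [0.3, 0.9, -1.5]
gripper_width: 0.0087
```

Request:
arm_command --deltas '[{"xyz": [0,0,0.1],"turn": [0,0,0]},{"xyz": [0,0,0],"turn": [0,0,0]}]'

```text
time_s: 25.95
position: [0.4967, -0.1068, 0.0552]
tool_rot: [3.072, 0.656, 0.001]
ft_force: [-0.4, 0.9, 1.6]
gripper_width: 0.0086
```

Request:
arm_command --deltas '[{"xyz": [0,0,0.1],"turn": [0,0,0]},{"xyz": [0,0,0],"turn": [0,0,0]}]'

```text
time_s: 26.15
position: [0.4969, -0.1068, 0.0551]
tool_rot: [3.072, 0.656, 0.002]
ft_force: [-2.7, 1.9, 6.5]
gripper_width: 0.0082
```

Standing on the floor, with contact at exactly the expected height. Release and rise, then go for tin A.

Request:
arm_command --deltas '[{"xyz": [0,0,-0.25],"turn": [0,0,0]},{"xyz": [0,0,0],"turn": [0,0,0]},{"xyz": [0,0,0],"turn": [0,0,0]},{"xyz": [0,0,0],"turn": [0,0,0]},{"xyz": [0,0,0],"turn": [0,0,0]}]' --grip 4

```text
time_s: 26.65
position: [0.4964, -0.1069, 0.0558]
tool_rot: [-3.072, -0.656, 0.001]
ft_force: [0.1, 0.6, 0.7]
gripper_width: 0.0401
```

Request:
arm_command --deltas '[{"xyz": [0,0,-1.0],"turn": [0,0,0]},{"xyz": [0,0,-3.0],"turn": [0,0,0]},{"xyz": [0,0,-4.0],"turn": [0,0,0]},{"xyz": [0,0,-4.0],"turn": [0,0,0]},{"xyz": [0,0,-4.0],"turn": [0,0,0]}]'

```text
time_s: 27.15
position: [0.4963, -0.1068, 0.2185]
tool_rot: [3.072, 0.656, 0.001]
ft_force: [1.1, -0.1, 0.2]
gripper_width: 0.0399
```

Run:
```python
from h import *
arm.get_image("side"); find("side","tin_1")
plan([.6095,-.3685,.2],np.radians(67),False)
plan([.6095,-.3685,.2],np.radians(67-180),False)
```

```text
side tin_1 pinpoint 0.95 [ 0.5397 -0.2806 -0.0058] [278. 296.]
side tin_1 pinpoint 0.63 [ 0.6692 -0.0437  0.1026] [273. 197.]
side tin_1 pinpoint 0.55 [ 0.6047 -0.4563  0.0012] [348. 332.]
side tin_1 pinpoint 0.54 [ 0.4979 -0.1053  0.014 ] [228. 255.]
side tin_1 pinpoint 0.32 [ 0.65    0.2148 -0.0063] [226. 192.]
pos [ 0.4986 -0.1074  0.2242] yawY -1.15 tilt [ 0.012 -0.003 -1.   ] q6 0.87 f [ 0.3 -0.6 -0.1] w 0.0402 t 27.2
 TURN z -2.319  then SHIFT cm [-20.38 -19.7    2.64] rows>= 6
pos [ 0.4986 -0.1074  0.2242] yawY -1.15 tilt [ 0.012 -0.003 -1.   ] q6 0.87 f [ 0.3 -0.6 -0.1] w 0.0402 t 27.2
 TURN z 0.822  then SHIFT cm [20.38 19.7   2.64] rows>= 6
```

Request:
arm_command --deltas '[{"xyz": [0,0,0],"turn": [0,0,0.137]},{"xyz": [0,0,0],"turn": [0,0,0.137]},{"xyz": [0,0,0],"turn": [0,0,0.137]},{"xyz": [0,0,0],"turn": [0,0,0.137]},{"xyz": [0,0,0],"turn": [0,0,0.137]}]'

```text
time_s: 27.75
position: [0.4964, -0.1069, 0.2161]
tool_rot: [3.113, -0.423, -0.0]
ft_force: [-0.1, -0.4, 0.4]
gripper_width: 0.0405
```

Request:
arm_command --deltas '[{"xyz": [0,0,0],"turn": [0,0,0.137]},{"xyz": [3.2,3.1,0],"turn": [0,0,0]},{"xyz": [3.2,3.1,0],"turn": [0,0,0]},{"xyz": [3.2,3.1,0],"turn": [0,0,0]},{"xyz": [3.2,3.1,0],"turn": [0,0,0]}]'

```text
time_s: 28.25
position: [0.5664, -0.2725, 0.2161]
tool_rot: [-3.079, 0.626, -0.0]
ft_force: [0.6, 0.9, 0.1]
gripper_width: 0.04
```

Request:
arm_command --deltas '[{"xyz": [3.2,3.1,0],"turn": [0,0,0]},{"xyz": [3.2,3.1,0],"turn": [0,0,0]},{"xyz": [1.2,1.1,0],"turn": [0,0,0]},{"xyz": [0,0,0],"turn": [0,0,0]}]'

```text
time_s: 28.65
position: [0.6072, -0.3702, 0.2135]
tool_rot: [-3.077, 0.63, 0.005]
ft_force: [0.1, -0.0, -0.3]
gripper_width: 0.0401
```

Run:
```python
from h import *
save("side","side5"); find("side","tin_1")
plan([.6095,-.3685,.038],np.radians(-113),False)
a=bar_mask("side",(328,298),26); cv2.imwrite("pics/c6.png",a)
```

```text
side tin_1 pinpoint 0.78 [ 0.5422 -0.2812 -0.0036] [279. 295.]
side tin_1 pinpoint 0.74 [ 0.6129 -0.3684 -0.0023] [326. 306.]
side tin_1 pinpoint 0.66 [ 0.4982 -0.1101  0.0149] [229. 256.]
side tin_1 pinpoint 0.59 [ 0.6043 -0.4612  0.0008] [350. 333.]
pos [ 0.6073 -0.3676  0.2156] yawY -1.972 tilt [-0.001  0.001 -1.   ] q6 1.38 f [-0.4 -0.8  0.4] w 0.0399 t 28.8
 TURN z 0.0  then SHIFT cm [2.600e-01 1.000e-02 1.776e+01] rows>= 4
```

View pics/c6.png

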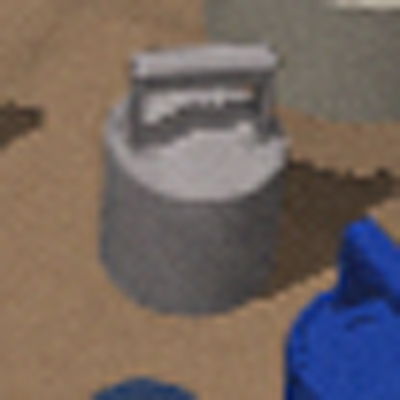

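Tin A stands upright and unobstructed, with its bar where measured. Descend and grip.

Request:
arm_command --deltas '[{"xyz": [0.3,0,3.5],"turn": [0,0,0]},{"xyz": [0,0,3.5],"turn": [0,0,0]},{"xyz": [0,0,3.0],"turn": [0,0,0]},{"xyz": [0,0,2.0],"turn": [0,0,0]},{"xyz": [0,0,1.5],"turn": [0,0,0]}]'

```text
time_s: 29.3
position: [0.6097, -0.3672, 0.0801]
tool_rot: [-3.078, 0.624, 0.002]
ft_force: [0.5, 0.1, -0.1]
gripper_width: 0.0403
```

Request:
arm_command --deltas '[{"xyz": [0,0,1.2],"turn": [0,0,0]},{"xyz": [0,0,1.2],"turn": [0,0,0]},{"xyz": [0,0,1.0],"turn": [0,0,0]},{"xyz": [0,0,0.6],"turn": [0,0,0]},{"xyz": [0,0,0],"turn": [0,0,0]}]'

```text
time_s: 29.8
position: [0.6098, -0.3688, 0.04]
tool_rot: [-3.078, 0.626, 0.002]
ft_force: [-0.1, 0.8, -0.4]
gripper_width: 0.0399
```

Request:
arm_command --deltas '[{"xyz": [0,0,0],"turn": [0,0,0]},{"xyz": [0,0,0],"turn": [0,0,0]},{"xyz": [0,0,0],"turn": [0,0,0]},{"xyz": [0,0,0],"turn": [0,0,0]},{"xyz": [0,0,0],"turn": [0,0,0]}]' --grip 0

```text
time_s: 30.3
position: [0.6106, -0.3691, 0.0419]
tool_rot: [3.078, -0.626, 0.002]
ft_force: [0.5, 0.9, 2.3]
gripper_width: 0.0087
```

Request:
arm_command --deltas '[{"xyz": [0,0,0],"turn": [0,0,0]},{"xyz": [0,0,0],"turn": [0,0,0]},{"xyz": [0,0,0],"turn": [0,0,0]}]'

```text
time_s: 30.6
position: [0.6106, -0.3691, 0.0418]
tool_rot: [3.078, -0.626, 0.002]
ft_force: [0.6, 2.0, 4.7]
gripper_width: 0.0086
```

Gripped, so floor contact should come at reported z ≈0.056.

Request:
arm_command --deltas '[{"xyz": [0,0,-2.0],"turn": [0,0,0]},{"xyz": [0,0,-3.5],"turn": [0,0,0]},{"xyz": [0,0,-4.0],"turn": [0,0,0]},{"xyz": [0,0,-4.0],"turn": [0,0,0]},{"xyz": [0,0,-2.5],"turn": [0,0,0]}]'

```text
time_s: 31.1
position: [0.6101, -0.3695, 0.204]
tool_rot: [3.077, -0.626, 0.003]
ft_force: [0.4, 0.4, -0.5]
gripper_width: 0.0083
```

Run:
```python
from h import *
plan([.4965,-.031,.2])
```

```text
pos [ 0.6101 -0.3695  0.204 ] yawY -1.972 tilt [ 0.002 -0.002 -1.   ] q6 1.38 f [ 0.4  0.4 -0.5] w 0.0083 t 31.1
 TURN z 0  then SHIFT cm [-23.69 -26.72   0.32] rows>= 8
```

Request:
arm_command --deltas '[{"xyz": [-1.3,-1.5,0],"turn": [0,0,0]},{"xyz": [-2.6,-2.9,0],"turn": [0,0,0]},{"xyz": [-2.6,-2.9,0],"turn": [0,0,0]},{"xyz": [-2.6,-2.9,0],"turn": [0,0,0]},{"xyz": [-2.6,-2.9,0],"turn": [0,0,0]}]'

```text
time_s: 31.6
position: [0.5524, -0.2016, 0.1996]
tool_rot: [-3.078, 0.627, 0.004]
ft_force: [0.4, 0.3, -1.0]
gripper_width: 0.0087
```

Request:
arm_command --deltas '[{"xyz": [-2.6,-2.9,0],"turn": [0,0,0]},{"xyz": [-2.6,-2.9,0],"turn": [0,0,0]},{"xyz": [-2.6,-2.9,0],"turn": [0,0,0]},{"xyz": [-2.6,-2.9,0],"turn": [0,0,0]},{"xyz": [-1.6,-2.0,0],"turn": [0,0,0]}]'

```text
time_s: 32.1
position: [0.4949, -0.0289, 0.2002]
tool_rot: [3.079, -0.625, -0.003]
ft_force: [0.9, -0.1, -2.3]
gripper_width: 0.0084
```

Request:
arm_command --deltas '[{"xyz": [0,0,0],"turn": [0,0,0]},{"xyz": [0,0,0],"turn": [0,0,0]}]'

```text
time_s: 32.3
position: [0.496, -0.0307, 0.2004]
tool_rot: [3.078, -0.624, -0.001]
ft_force: [0.7, 0.1, -2.4]
gripper_width: 0.0086
```

Run:
```python
from h import *
plan([.4965,-.031,.056])
```

```text
pos [ 0.496  -0.0307  0.2004] yawY -1.971 tilt [-0.001 -0.001 -1.   ] q6 1.84 f [ 0.7  0.1 -2.4] w 0.0086 t 32.3
 TURN z 0  then SHIFT cm [ 7.000e-02 -1.000e-02  1.444e+01] rows>= 3
```

Request:
arm_command --deltas '[{"xyz": [0,0,3.0],"turn": [0,0,0]},{"xyz": [0,0,3.0],"turn": [0,0,0]},{"xyz": [0,0,3.0],"turn": [0,0,0]},{"xyz": [0,0,2.5],"turn": [0,0,0]},{"xyz": [0,0,1.2],"turn": [0,0,0]}]'

```text
time_s: 32.8
position: [0.4947, -0.0319, 0.0704]
tool_rot: [3.077, -0.628, -0.008]
ft_force: [-0.2, 0.7, -2.2]
gripper_width: 0.0085
```

Request:
arm_command --deltas '[{"xyz": [0,0,0.7],"turn": [0,0,0]},{"xyz": [0,0,0.4],"turn": [0,0,0]},{"xyz": [0,0,0.3],"turn": [0,0,0]},{"xyz": [0,0,0.2],"turn": [0,0,0]},{"xyz": [0,0,0],"turn": [0,0,0]}]'

```text
time_s: 33.3
position: [0.4966, -0.0307, 0.0586]
tool_rot: [-3.079, 0.626, -0.001]
ft_force: [-0.6, 0.4, -1.2]
gripper_width: 0.0086
```

Request:
arm_command --deltas '[{"xyz": [0,0,0.15],"turn": [0,0,0]},{"xyz": [0,0,0],"turn": [0,0,0]}]'

```text
time_s: 33.5
position: [0.4964, -0.0307, 0.0568]
tool_rot: [3.079, -0.626, 0.001]
ft_force: [0.7, -0.0, -1.5]
gripper_width: 0.0087
```

Request:
arm_command --deltas '[{"xyz": [0,0,0.1],"turn": [0,0,0]},{"xyz": [0,0,0],"turn": [0,0,0]}]'

```text
time_s: 33.7
position: [0.4965, -0.0306, 0.0559]
tool_rot: [-3.078, 0.626, -0.001]
ft_force: [-0.4, 0.5, -1.3]
gripper_width: 0.0083
```

Request:
arm_command --deltas '[{"xyz": [0,0,0.1],"turn": [0,0,0]},{"xyz": [0,0,0],"turn": [0,0,0]}]'

```text
time_s: 33.9
position: [0.4969, -0.0305, 0.0557]
tool_rot: [-3.078, 0.626, -0.003]
ft_force: [-0.5, 1.0, 4.7]
gripper_width: 0.0083
```

Request:
arm_command --deltas '[{"xyz": [0,0,0.05],"turn": [0,0,0]},{"xyz": [0,0,0],"turn": [0,0,0]}]'

```text
time_s: 34.1
position: [0.4971, -0.0304, 0.0556]
tool_rot: [-3.078, 0.625, -0.004]
ft_force: [-0.7, 1.2, 6.7]
gripper_width: 0.0085
```

Request:
arm_command --deltas '[{"xyz": [0,0,-0.1],"turn": [0,0,0]},{"xyz": [0,0,0],"turn": [0,0,0]},{"xyz": [0,0,0],"turn": [0,0,0]},{"xyz": [0,0,0],"turn": [0,0,0]},{"xyz": [0,0,0],"turn": [0,0,0]}]' --grip 4

```text
time_s: 34.6
position: [0.4961, -0.0308, 0.0548]
tool_rot: [3.078, -0.626, -0.001]
ft_force: [0.9, 0.0, 0.3]
gripper_width: 0.0396
```

Request:
arm_command --deltas '[{"xyz": [0,0,-1.0],"turn": [0,0,0]},{"xyz": [0,0,-3.0],"turn": [0,0,0]},{"xyz": [0,0,-4.0],"turn": [0,0,0]},{"xyz": [0,0,-4.0],"turn": [0,0,0]},{"xyz": [0,0,-4.0],"turn": [0,0,0]}]'

```text
time_s: 35.1
position: [0.496, -0.0307, 0.2175]
tool_rot: [-3.079, 0.626, -0.001]
ft_force: [0.1, -0.3, 0.4]
gripper_width: 0.04
```

Run:
```python
from h import *
plan([.6515,.2115,.2],1.577,False)
arm.get_image("side")
for t in("tin_1","lid","lid_handle","tape_clear","wipe_bottle"): find("side",t)
```

```text
pos [ 0.496  -0.0307  0.2175] yawY -1.972 tilt [ 0.001 -0.    -1.   ] q6 1.84 f [ 0.1 -0.3  0.4] w 0.04 t 35.1
 TURN z 2.734  then SHIFT cm [-15.7   24.12   1.76] rows>= 6
side tin_1 pinpoint 0.88 [ 0.5008 -0.0315  0.0149] [217. 240.]
side tin_1 pinpoint 0.88 [ 0.6067 -0.4565  0.0037] [349. 330.]
side tin_1 pinpoint 0.69 [ 0.4981 -0.1088  0.0137] [229. 256.]
side tin_1 pinpoint 0.63 [ 0.5416 -0.2815 -0.0045] [279. 295.]
side tin_1 pinpoint 0.5 [ 0.4983 -0.0678  0.0822] [220. 226.]
side lid pinpoint 0.92 [ 0.6519  0.2136 -0.0054] [226. 192.]
side lid_handle pinpoint 0.63 [0.6512 0.2105 0.0672] [226. 173.]
side tape_clear pinpoint 0.86 [ 0.7179 -0.3133 -0.0013] [346. 276.]
side wipe_bottle pinpoint 0.96 [ 0.507  -0.4797  0.0018] [318. 359.]
```

Both tins are in the pot and the lid and bystanders are unmoved. I'll unwind the wrist the long way so the clockwise lock has joint range.

Request:
arm_command --deltas '[{"xyz": [0,0,0],"turn": [0,0,-0.142]},{"xyz": [0,0,0],"turn": [0,0,-0.142]},{"xyz": [0,0,0],"turn": [0,0,-0.142]},{"xyz": [0,0,0],"turn": [0,0,-0.142]},{"xyz": [0,0,0],"turn": [0,0,-0.142]}]' --grip 5

```text
time_s: 35.9
position: [0.4955, -0.0306, 0.213]
tool_rot: [-3.102, -0.492, 0.005]
ft_force: [0.7, -0.1, -0.2]
gripper_width: 0.0499
```

Request:
arm_command --deltas '[{"xyz": [0,0,0],"turn": [0,0,-0.142]},{"xyz": [0,0,0],"turn": [0,0,-0.142]},{"xyz": [0,0,0],"turn": [0,0,-0.142]},{"xyz": [0,0,0],"turn": [0,0,-0.142]},{"xyz": [0,0,0],"turn": [0,0,-0.142]}]'

```text
time_s: 36.4
position: [0.4955, -0.0306, 0.213]
tool_rot: [-2.736, -1.539, 0.005]
ft_force: [-0.6, -0.7, -1.1]
gripper_width: 0.05
```

Request:
arm_command --deltas '[{"xyz": [0,0,0],"turn": [0,0,-0.142]},{"xyz": [0,0,0],"turn": [0,0,-0.142]},{"xyz": [0,0,0],"turn": [0,0,-0.142]},{"xyz": [0,0,0],"turn": [0,0,-0.142]},{"xyz": [0,0,0],"turn": [0,0,-0.142]}]'

```text
time_s: 36.9
position: [0.4955, -0.0306, 0.213]
tool_rot: [-2.03, -2.393, 0.003]
ft_force: [-0.3, -0.0, -0.0]
gripper_width: 0.0502
```

Request:
arm_command --deltas '[{"xyz": [0,0,0],"turn": [0,0,-0.142]},{"xyz": [0,0,0],"turn": [0,0,-0.142]},{"xyz": [0,0,0],"turn": [0,0,-0.142]},{"xyz": [0,0,0],"turn": [0,0,-0.142]},{"xyz": [0,0,0],"turn": [0,0,-0.142]}]'

```text
time_s: 37.4
position: [0.4955, -0.0306, 0.213]
tool_rot: [-1.072, -2.949, 0.001]
ft_force: [0.9, -0.3, -0.3]
gripper_width: 0.05
```

Request:
arm_command --deltas '[{"xyz": [0,0,0],"turn": [0,0,-0.142]},{"xyz": [0,0,0],"turn": [0,0,-0.142]},{"xyz": [0,0,0],"turn": [0,0,-0.142]},{"xyz": [0,0,0],"turn": [0,0,-0.142]},{"xyz": [0,0,0],"turn": [0,0,-0.142]}]'

```text
time_s: 37.9
position: [0.4955, -0.0306, 0.213]
tool_rot: [0.021, -3.138, -0.001]
ft_force: [-0.1, -0.5, -0.3]
gripper_width: 0.0501
```

Run:
```python
from h import *
plan([.6515,.2115,.2])
t=save("top","top5"); c=px("top",[.6515,.2115,.074]); dark_bar("top",t,c,22,.074,60)
arm.get_image("top"); find("top","lid"); find("top","lid_handle")
u,v=c.astype(int); s=arm.get_image("side"); 
cv2.imwrite("pics/c7.png",np.hstack([cv2.resize(t[v-30:v+30,u-30:u+30],(400,400),interpolation=2),cv2.resize(s[150:300,150:300],(400,400),interpolation=2)])[:,:,::-1])
```

```text
pos [ 0.4955 -0.0306  0.213 ] yawY 1.584 tilt [-0.004  0.    -1.   ] q6 -1.71 f [-0.1 -0.5 -0.3] w 0.0501 t 37.9
 TURN z 0  then SHIFT cm [-15.92  24.     1.25] rows>= 6
top bar [0.6474 0.2083] yaw -3.135 deg -179.6 n 161 len [0.015 0.109]
top lid pinpoint 0.6 [ 0.6504  0.2145 -0.0007] [155. 200.]
top lid_handle pinpoint 0.66 [0.6427 0.2083 0.0662] [152. 199.]
top lid_handle pinpoint 0.21 [ 6.517e-01  2.124e-01 -1.000e-04] [156. 199.]
```

View pics/c7.png

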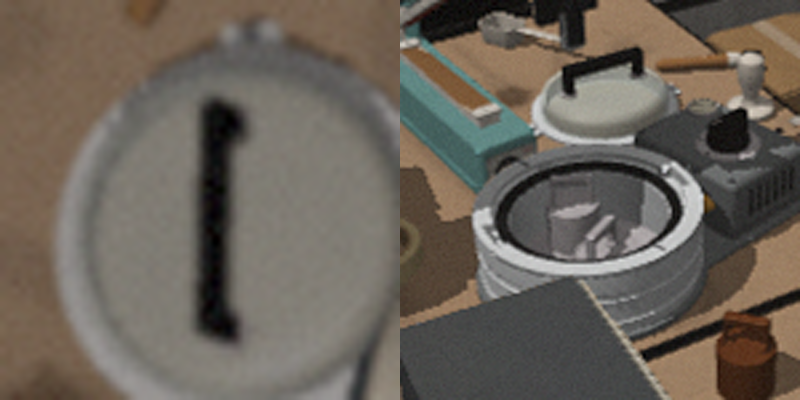

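The lid lies flat, handle along world x, unmoved. Both tins are upright in the pot (side crop at (575,215) and (600,240)). Fetching the lid.

Request:
arm_command --deltas '[{"xyz": [-2.0,3.0,0],"turn": [0,0,0]},{"xyz": [-2.0,3.0,0],"turn": [0,0,0]},{"xyz": [-2.0,3.0,0],"turn": [0,0,0]},{"xyz": [-2.0,3.0,0],"turn": [0,0,0]},{"xyz": [-2.0,3.0,0],"turn": [0,0,0]}]'

```text
time_s: 38.65
position: [0.5957, 0.1213, 0.2146]
tool_rot: [0.007, -3.141, 0.0]
ft_force: [-0.2, -1.0, 0.7]
gripper_width: 0.05
```

Request:
arm_command --deltas '[{"xyz": [-2.0,3.0,0],"turn": [0,0,0]},{"xyz": [-2.0,3.0,0],"turn": [0,0,0]},{"xyz": [-1.8,3.0,0],"turn": [0,0,0]},{"xyz": [0,0,0],"turn": [0,0,0]},{"xyz": [0,0,0],"turn": [0,0,0]}]'

```text
time_s: 39.15
position: [0.6523, 0.2108, 0.2134]
tool_rot: [0.01, -3.139, 0.002]
ft_force: [0.2, 0.4, -0.3]
gripper_width: 0.05
```

Run:
```python
from h import *
plan([.6516,.2118,.030],1.577)
```

```text
pos [0.6523 0.2108 0.2134] yawY 1.577 tilt [-0.002 -0.001 -1.   ] q6 -1.31 f [ 0.2  0.4 -0.3] w 0.05 t 39.1
 TURN z 0.0  then SHIFT cm [ 0.03  0.12 18.34] rows>= 4
```

Request:
arm_command --deltas '[{"xyz": [0,0.1,4.0],"turn": [0,0,0]},{"xyz": [0,0,4.0],"turn": [0,0,0]},{"xyz": [0,0,4.0],"turn": [0,0,0]},{"xyz": [0,0,2.5],"turn": [0,0,0]},{"xyz": [0,0,1.6],"turn": [0,0,0]}]'

```text
time_s: 39.65
position: [0.651, 0.2097, 0.0516]
tool_rot: [0.007, -3.138, 0.002]
ft_force: [-0.5, -0.4, 1.0]
gripper_width: 0.0501
```

Request:
arm_command --deltas '[{"xyz": [0,0,1.0],"turn": [0,0,0]},{"xyz": [0,0,0.8],"turn": [0,0,0]},{"xyz": [0,0,0.5],"turn": [0,0,0]},{"xyz": [0,0,0],"turn": [0,0,0]},{"xyz": [0,0,0],"turn": [0,0,0]}]'

```text
time_s: 40.15
position: [0.6531, 0.2116, 0.0322]
tool_rot: [-0.011, 3.14, 0.001]
ft_force: [-0.8, -0.2, -0.4]
gripper_width: 0.05
```

Request:
arm_command --deltas '[{"xyz": [0,0,0],"turn": [0,0,0]},{"xyz": [0,0,0],"turn": [0,0,0]},{"xyz": [0,0,0],"turn": [0,0,0]},{"xyz": [0,0,0],"turn": [0,0,0]},{"xyz": [0,0,0],"turn": [0,0,0]}]' --grip 0 --squeeze 60

```text
time_s: 40.65
position: [0.6529, 0.2117, 0.0319]
tool_rot: [-0.011, 3.14, 0.001]
ft_force: [-0.3, 0.8, 3.7]
gripper_width: 0.0126
```

Request:
arm_command --deltas '[{"xyz": [0,0,0],"turn": [0,0,0]},{"xyz": [0,0,0],"turn": [0,0,0]},{"xyz": [0,0,0],"turn": [0,0,0]}]' --squeeze 80

```text
time_s: 40.95
position: [0.6529, 0.2117, 0.032]
tool_rot: [-0.011, 3.14, 0.001]
ft_force: [-0.3, 1.3, 4.8]
gripper_width: 0.0116
```

Run:
```python
from h import *
plan([.6516,.2118,.030],1.577)
```

```text
pos [0.6529 0.2117 0.032 ] yawY 1.578 tilt [ 0.001  0.001 -1.   ] q6 -1.31 f [-0.3  1.3  4.8] w 0.0116 t 41.0
 TURN z 0.001  then SHIFT cm [0.13 0.01 0.2 ] rows>= 1
```

Request:
arm_command --deltas '[{"xyz": [0,0,-2.0],"turn": [0,0,0]},{"xyz": [0,0,-4.0],"turn": [0,0,0]},{"xyz": [0,0,-5.0],"turn": [0,0,0]},{"xyz": [0,0,-5.0],"turn": [0,0,0]},{"xyz": [0,0,-4.5],"turn": [0,0,0]}]'

```text
time_s: 41.45
position: [0.652, 0.211, 0.2366]
tool_rot: [0.011, -3.14, 0.002]
ft_force: [1.0, 0.1, -2.7]
gripper_width: 0.0117
```

Request:
arm_command --deltas '[{"xyz": [1.0,-1.8,0],"turn": [0,0,0]},{"xyz": [1.8,-3.25,0],"turn": [0,0,0]},{"xyz": [1.8,-3.25,0],"turn": [0,0,0]},{"xyz": [1.8,-3.25,0],"turn": [0,0,0]},{"xyz": [1.8,-3.25,0],"turn": [0,0,0]}]'

```text
time_s: 41.95
position: [0.5702, 0.0614, 0.2338]
tool_rot: [0.011, -3.138, 0.001]
ft_force: [0.4, -0.8, -2.5]
gripper_width: 0.0118
```

Request:
arm_command --deltas '[{"xyz": [1.8,-3.25,0],"turn": [0,0,0]},{"xyz": [1.8,-3.25,0],"turn": [0,0,0]},{"xyz": [1.8,-3.25,0],"turn": [0,0,0]},{"xyz": [1.4,-2.5,0],"turn": [0,0,0]},{"xyz": [0.6,-1.0,0],"turn": [0,0,0]}]'

```text
time_s: 42.45
position: [0.4969, -0.0724, 0.2346]
tool_rot: [0.007, -3.139, 0.001]
ft_force: [-0.1, -0.1, -3.3]
gripper_width: 0.0119
```

Request:
arm_command --deltas '[{"xyz": [0,0,0],"turn": [0,0,0]},{"xyz": [0,0,0],"turn": [0,0,0]},{"xyz": [0,0,0],"turn": [0,0,0]}]'

```text
time_s: 42.75
position: [0.4989, -0.0692, 0.2356]
tool_rot: [0.013, -3.141, -0.001]
ft_force: [-0.5, 0.5, -4.2]
gripper_width: 0.0116
```

Run:
```python
from h import *
plan([.4974,-.0693,.130],1.577)
```

```text
pos [ 0.4989 -0.0692  0.2356] yawY 1.579 tilt [-0.001  0.001 -1.   ] q6 -1.78 f [-0.5  0.5 -4.2] w 0.0116 t 42.8
 TURN z 0.002  then SHIFT cm [ 0.15 -0.02 10.56] rows>= 3
```

Request:
arm_command --deltas '[{"xyz": [0.15,0,2.5],"turn": [0,0,0]},{"xyz": [0,0,3.0],"turn": [0,0,0]},{"xyz": [0,0,2.5],"turn": [0,0,0]},{"xyz": [0,0,1.5],"turn": [0,0,0]},{"xyz": [0,0,0.6],"turn": [0,0,0]}]'

```text
time_s: 43.25
position: [0.4965, -0.0693, 0.133]
tool_rot: [0.013, -3.138, -0.001]
ft_force: [0.6, -0.0, -3.4]
gripper_width: 0.0113
```

Request:
arm_command --deltas '[{"xyz": [0,0,0.4],"turn": [0,0,0]},{"xyz": [0,0,0.4],"turn": [0,0,0]},{"xyz": [0,0,0],"turn": [0,0,0]}]'

```text
time_s: 43.55
position: [0.4974, -0.0702, 0.1276]
tool_rot: [-0.011, 3.141, -0.0]
ft_force: [0.5, -0.1, -3.2]
gripper_width: 0.0123
```

Request:
arm_command --deltas '[{"xyz": [0,0,0.3],"turn": [0,0,0]},{"xyz": [0,0,0],"turn": [0,0,0]}]'

```text
time_s: 43.75
position: [0.4972, -0.0703, 0.1243]
tool_rot: [-0.011, 3.141, -0.0]
ft_force: [0.6, -0.2, -3.5]
gripper_width: 0.0113
```

Request:
arm_command --deltas '[{"xyz": [0,0,0.2],"turn": [0,0,0]},{"xyz": [0,0,0],"turn": [0,0,0]}]'

```text
time_s: 43.95
position: [0.497, -0.0702, 0.1219]
tool_rot: [0.011, -3.141, -0.0]
ft_force: [0.7, -0.5, -3.7]
gripper_width: 0.0119
```

Request:
arm_command --deltas '[{"xyz": [0,0.08,0.2],"turn": [0,0,0]},{"xyz": [0,0,0.2],"turn": [0,0,0]},{"xyz": [0,0,0],"turn": [0,0,0]}]'

```text
time_s: 44.25
position: [0.4968, -0.0693, 0.1176]
tool_rot: [0.011, -3.141, -0.0]
ft_force: [-0.8, 0.0, -3.4]
gripper_width: 0.0114
```

Request:
arm_command --deltas '[{"xyz": [0,0,0.2],"turn": [0,0,0]},{"xyz": [0,0,0.2],"turn": [0,0,0]},{"xyz": [0,0,0],"turn": [0,0,0]}]'

```text
time_s: 44.55
position: [0.4974, -0.0693, 0.1145]
tool_rot: [-0.012, 3.141, 0.0]
ft_force: [-0.1, 1.2, -0.2]
gripper_width: 0.0116
```

Request:
arm_command --deltas '[{"xyz": [0,0,0.2],"turn": [0,0,0]},{"xyz": [0,0,0.2],"turn": [0,0,0]},{"xyz": [0,0,0],"turn": [0,0,0]}]'

```text
time_s: 44.85
position: [0.4984, -0.0687, 0.1123]
tool_rot: [-0.012, 3.137, 0.001]
ft_force: [1.6, 5.9, 6.8]
gripper_width: 0.0117
```

Run:
```python
from h import *
plan([.4974,-.0693,.104],1.577);print(arm.read_state()["wrist_torque"].round(2))
```

```text
pos [ 0.4984 -0.0687  0.1123] yawY 1.579 tilt [ 0.004  0.001 -1.   ] q6 -1.78 f [1.6 5.9 6.8] w 0.0117 t 44.9
 TURN z 0.002  then SHIFT cm [ 0.1  -0.06  0.83] rows>= 1
[ 0.29  0.12 -0.12]
```

It's catching early, with the pot pushing the lid in +y. Back off 3 mm, shift +y and retry.

Request:
arm_command --deltas '[{"xyz": [0,0,-0.4],"turn": [0,0,0]},{"xyz": [0,0.15,0],"turn": [0,0,0]},{"xyz": [0,0,0],"turn": [0,0,0]}]'

```text
time_s: 45.15
position: [0.4968, -0.0679, 0.1133]
tool_rot: [0.011, -3.141, -0.0]
ft_force: [1.4, -0.3, -2.9]
gripper_width: 0.0121
```

Request:
arm_command --deltas '[{"xyz": [0,0,0.2],"turn": [0,0,0]},{"xyz": [0,0,0.2],"turn": [0,0,0]},{"xyz": [0,0,0],"turn": [0,0,0]}]'

```text
time_s: 45.45
position: [0.4967, -0.0679, 0.1092]
tool_rot: [0.011, -3.14, -0.0]
ft_force: [0.8, -0.0, -3.4]
gripper_width: 0.0119
```

Run:
```python
from h import *
plan([.4974,-.0693,.104],1.577);print(arm.read_state()["wrist_torque"].round(2))
s=arm.get_image("side"); cv2.imwrite("pics/c8.png",cv2.resize(s[190:265,170:270],(800,600),interpolation=2)[:,:,::-1])
```

```text
pos [ 0.4967 -0.0679  0.1092] yawY 1.578 tilt [-0.001  0.    -1.   ] q6 -1.78 f [ 0.8 -0.  -3.4] w 0.0119 t 45.5
 TURN z 0.001  then SHIFT cm [-0.07 -0.14  0.52] rows>= 1
[-0.   -0.12  0.06]
```

View pics/c8.png

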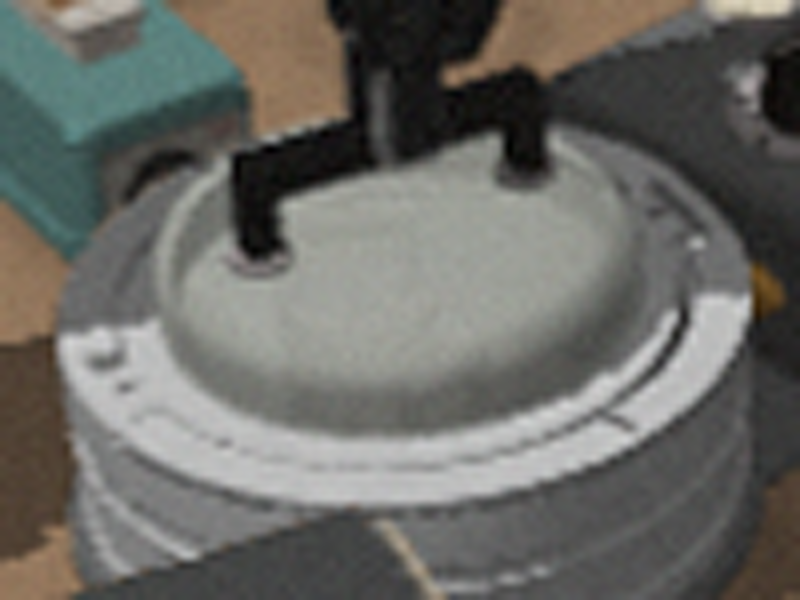

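It drops in freely, with both lugs in the slots. Pressing down gently.

Request:
arm_command --deltas '[{"xyz": [0,0,0.15],"turn": [0,0,0]},{"xyz": [0,0,0.15],"turn": [0,0,0]},{"xyz": [0,0,0],"turn": [0,0,0]}]'

```text
time_s: 45.8
position: [0.497, -0.0679, 0.1076]
tool_rot: [-0.011, 3.141, -0.0]
ft_force: [-0.7, 0.8, 1.5]
gripper_width: 0.0117
```

Request:
arm_command --deltas '[{"xyz": [0,0,0.1],"turn": [0,0,0]},{"xyz": [0,0,0.1],"turn": [0,0,0]},{"xyz": [0,0,0],"turn": [0,0,0]}]'

```text
time_s: 46.1
position: [0.4973, -0.068, 0.1058]
tool_rot: [-0.011, 3.14, -0.0]
ft_force: [-1.2, -0.4, 4.3]
gripper_width: 0.0119
```

Run:
```python
from h import *
plan([.4974,-.0693,.104],1.577);print(arm.read_state()["wrist_torque"].round(2))
```

```text
pos [ 0.4973 -0.068   0.1058] yawY 1.578 tilt [ 0.001 -0.    -1.   ] q6 -1.78 f [-1.2 -0.4  4.3] w 0.0119 t 46.1
 TURN z 0.001  then SHIFT cm [-0.01 -0.13  0.18] rows>= 1
[0.06 0.32 0.07]
```

Request:
arm_command --deltas '[{"xyz": [0,0,0.12],"turn": [0,0,0]},{"xyz": [0,0,0.02],"turn": [0,0,0]},{"xyz": [0,0,0],"turn": [0,0,0.05]},{"xyz": [0,0,0],"turn": [0,0,0.05]},{"xyz": [0,0,0],"turn": [0,0,0.05]}]'

```text
time_s: 46.6
position: [0.498, -0.0681, 0.1049]
tool_rot: [0.226, 3.13, -0.001]
ft_force: [-0.1, -0.2, 5.6]
gripper_width: 0.0117
```

Run:
```python
from h import *
plan([.4974,-.0693,.104],1.577);print(arm.read_state()["wrist_torque"].round(2))
```

```text
pos [ 0.498  -0.0681  0.1049] yawY 1.426 tilt [ 0.003 -0.001 -1.   ] q6 -1.63 f [-0.1 -0.2  5.6] w 0.0117 t 46.6
 TURN z -0.151  then SHIFT cm [ 0.06 -0.12  0.09] rows>= 1
[-0.03 -0.02  0.2 ]
```

Request:
arm_command --deltas '[{"xyz": [0,0,0.02],"turn": [0,0,0.1]},{"xyz": [0,0,0],"turn": [0,0,0.1]},{"xyz": [0,0,0],"turn": [0,0,0.1]},{"xyz": [0,0,0],"turn": [0,0,0.1]},{"xyz": [0,0,0],"turn": [0,0,0.1]}]'

```text
time_s: 47.1
position: [0.498, -0.0681, 0.1048]
tool_rot: [0.997, 2.976, 0.001]
ft_force: [-0.2, -0.7, 6.5]
gripper_width: 0.012
```

Run:
```python
from h import *
plan([.4974,-.0693,.104],1.577);print(arm.read_state()["wrist_torque"].round(2))
```

```text
pos [ 0.498  -0.0681  0.1048] yawY 0.924 tilt [ 0.003 -0.001 -1.   ] q6 -1.13 f [-0.2 -0.7  6.5] w 0.012 t 47.1
 TURN z -0.653  then SHIFT cm [ 0.06 -0.12  0.08] rows>= 1
[0.04 0.06 0.17]
```

Request:
arm_command --deltas '[{"xyz": [0,0,0],"turn": [0,0,0.1]},{"xyz": [0,0,0],"turn": [0,0,0.1]},{"xyz": [0,0,0],"turn": [0,0,0.1]},{"xyz": [0,0,0],"turn": [0,0,0.1]},{"xyz": [0,0,0],"turn": [0,0,0.1]}]'

```text
time_s: 47.6
position: [0.498, -0.068, 0.1048]
tool_rot: [1.702, 2.637, 0.002]
ft_force: [-0.5, -0.6, 6.5]
gripper_width: 0.0114
```

Run:
```python
from h import *
plan([.4974,-.0693,.104],1.577);print(arm.read_state()["wrist_torque"].round(2))
```

```text
pos [ 0.498  -0.068   0.1048] yawY 0.424 tilt [ 0.003 -0.001 -1.   ] q6 -0.63 f [-0.5 -0.6  6.5] w 0.0114 t 47.6
 TURN z -1.153  then SHIFT cm [ 0.06 -0.12  0.08] rows>= 1
[-0.04  0.    0.2 ]
```

Request:
arm_command --deltas '[{"xyz": [0,0,0],"turn": [0,0,0.05]},{"xyz": [0,0,0],"turn": [0,0,0.05]},{"xyz": [0,0,0],"turn": [0,0,0.04]},{"xyz": [0,0,0],"turn": [0,0,0.04]},{"xyz": [0,0,0],"turn": [0,0,0]}]'

```text
time_s: 48.1
position: [0.498, -0.068, 0.1048]
tool_rot: [1.929, 2.476, 0.002]
ft_force: [-0.1, 0.7, 6.6]
gripper_width: 0.0114
```

Run:
```python
from h import *
plan([.4974,-.0693,.104]);print(arm.read_state()["wrist_torque"].round(2))
```

```text
pos [ 0.498  -0.068   0.1048] yawY 0.247 tilt [ 0.003 -0.001 -1.   ] q6 -0.45 f [-0.1  0.7  6.6] w 0.0114 t 48.1
 TURN z 0  then SHIFT cm [-0.11 -0.09  0.08] rows>= 1
[0.   0.05 0.  ]
```

Request:
arm_command --deltas '[{"xyz": [0,0,0],"turn": [0,0,0.02]},{"xyz": [0,0,0],"turn": [0,0,0.02]},{"xyz": [0,0,0],"turn": [0,0,0]}]'

```text
time_s: 48.4
position: [0.4971, -0.0681, 0.1046]
tool_rot: [1.977, 2.44, -0.0]
ft_force: [-4.2, -0.0, 8.0]
gripper_width: 0.0118
```

Run:
```python
from h import *
plan([.4974,-.0693,.104]);print(arm.read_state()["wrist_torque"].round(2))
```

```text
pos [ 0.4971 -0.0681  0.1046] yawY 0.209 tilt [ 0.001 -0.001 -1.   ] q6 -0.41 f [-4.2 -0.   8. ] w 0.0118 t 48.4
 TURN z 0  then SHIFT cm [-0.12  0.    0.06] rows>= 1
[-0.07  0.66  0.66]
```

The hard stop is at yaw ≈0.22, so the lid is fully home. Release and rise, then measure the knob.

Request:
arm_command --deltas '[{"xyz": [0,0,0],"turn": [0,0,-0.02]},{"xyz": [0,0,-0.08],"turn": [0,0,0]},{"xyz": [0,0,0],"turn": [0,0,0]}]'

```text
time_s: 48.7
position: [0.4972, -0.0681, 0.105]
tool_rot: [1.954, 2.459, 0.0]
ft_force: [-2.9, -0.4, 5.4]
gripper_width: 0.0116
```

Request:
arm_command --deltas '[{"xyz": [0,0,0],"turn": [0,0,0]},{"xyz": [0,0,0],"turn": [0,0,0]},{"xyz": [0,0,0],"turn": [0,0,0]},{"xyz": [0,0,0],"turn": [0,0,0]},{"xyz": [0,0,0],"turn": [0,0,0]}]' --grip 5

```text
time_s: 49.2
position: [0.497, -0.0679, 0.104]
tool_rot: [-1.954, -2.459, 0.0]
ft_force: [0.3, 0.6, 0.1]
gripper_width: 0.05
```

Request:
arm_command --deltas '[{"xyz": [0,0,-1.0],"turn": [0,0,0]},{"xyz": [0,0,-3.0],"turn": [0,0,0]},{"xyz": [0,0,-4.0],"turn": [0,0,0]},{"xyz": [0,0,-4.0],"turn": [0,0,0]},{"xyz": [0,0,0],"turn": [0,0,0]}]'

```text
time_s: 49.7
position: [0.4991, -0.0683, 0.2323]
tool_rot: [1.948, 2.451, 0.008]
ft_force: [0.1, -0.6, 0.1]
gripper_width: 0.0499
```

Run:
```python
from h import *
s=save("side","side8"); 
for t in("lid","lid_handle","vacuum_pot","knob_grip"): find("side",t)
plan([.666,-.0425,.2])
t=save("top","top8"); find("top","knob_grip"); find("top","lid")
v,u=187,237
cv2.imwrite("pics/c9.png",np.hstack([cv2.resize(t[v-20:v+20,u-20:u+20],(400,400),interpolation=2),cv2.resize(s[165:265,190:290],(400,400),interpolation=2)])[:,:,::-1])
```

```text
side lid_handle pinpoint 0.87 [ 0.4989 -0.0698  0.1389] [220. 207.]
side vacuum_pot pinpoint 0.64 [ 0.4979 -0.0707  0.0009] [223. 252.]
side knob_grip pinpoint 0.71 [0.6508 0.215  0.0013] [226. 190.]
pos [ 0.4965 -0.0678  0.2228] yawY 0.228 tilt [-0.003  0.    -1.   ] q6 -0.43 f [-0.6 -0.  -0.1] w 0.0499 t 50.0
 TURN z 0  then SHIFT cm [-1.37 17.09  2.24] rows>= 4
top knob_grip pinpoint 0.53 [ 0.4966 -0.0679  0.0755] [248. 248.]
top lid pinpoint 0.98 [ 0.4973 -0.0701  0.0752] [248. 248.]
```

View pics/c9.png

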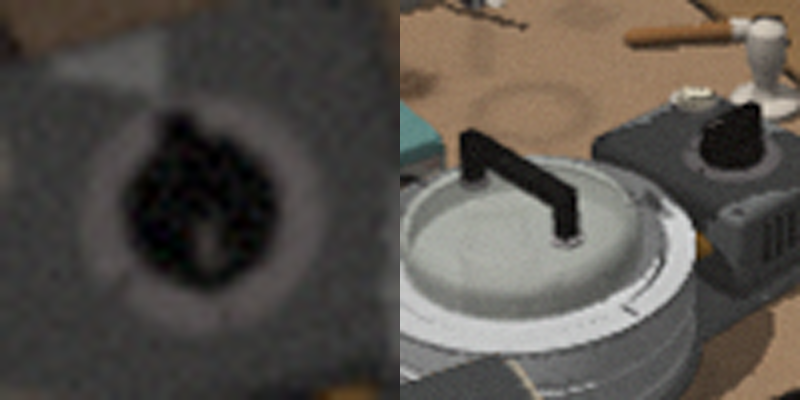

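Run:
```python
from h import *
def e(cam,a,b,z=.1135):
    A,B=onz(cam,*a,z)[:2],onz(cam,*b,z)[:2]; d=B-A; print(cam,A.round(4),B.round(4),((A+B)/2).round(4),"len",np.hypot(*d).round(3),"deg",np.degrees(np.arctan2(d[1],d[0])).round(1))
e("top",(217+20.7,167+24.5),(217+17.8,167+11.5)); e("side",(266.5,197.3),(279.3,191.2))
C=np.array([.6665,-.0425,.1135])
s=cv2.imread("pics/side8.png"); t=cv2.imread("pics/top8.png")
S=cv2.convertScaleAbs(cv2.resize(s[180:220,250:290],(400,400),interpolation=cv2.INTER_CUBIC),alpha=2.2); T=cv2.convertScaleAbs(cv2.resize(t[167:207,217:257],(400,400),interpolation=cv2.INTER_CUBIC),alpha=2.2)
for a,c in((13,(0,0,255)),):
    u=np.array([np.cos(np.radians(a)),np.sin(np.radians(a)),0])
    for k in(-.025,.025):
        p=(px("side",C+u*k)-[250,180])*10; q=(px("top",C+u*k)-[217,167])*10
        cv2.circle(S,tuple(p.astype(int)),3,c,-1); cv2.circle(T,tuple(q.astype(int)),3,c,-1)
cv2.imwrite("pics/c10.png",np.hstack([T,S]))
```

```text
top [ 0.6512 -0.0442] [ 0.6879 -0.0364] [ 0.6695 -0.0403] len 0.038 deg 12.1
side [ 0.6445 -0.0519] [ 0.6912 -0.0422] [ 0.6679 -0.0471] len 0.048 deg 11.7
```

View pics/c10.png

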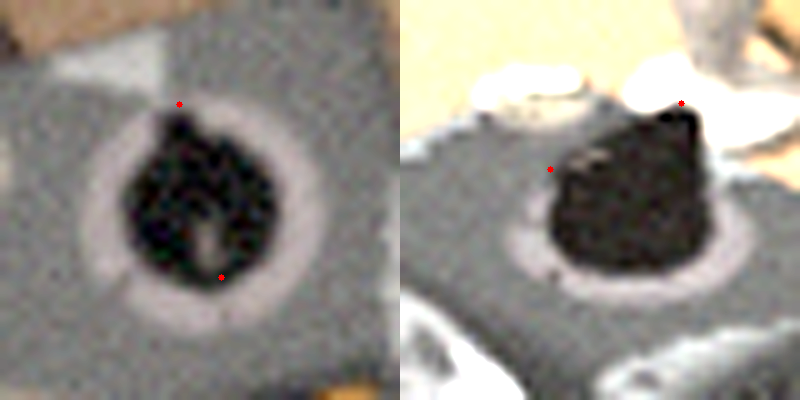

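The overlay at 13° with centre (.667,-.043) matches the bar ends in both views. Moving above the knob with the jaws across the bar.

Request:
arm_command --deltas '[{"xyz": [0,0,0],"turn": [0,0,-0.142]},{"xyz": [0,0,0],"turn": [0,0,-0.142]},{"xyz": [0,0,0],"turn": [0,0,-0.142]},{"xyz": [0,0,0],"turn": [0,0,-0.142]},{"xyz": [0,0,0],"turn": [0,0,-0.142]}]' --grip 4

```text
time_s: 50.6
position: [0.4968, -0.0679, 0.2235]
tool_rot: [-0.968, -2.987, 0.0]
ft_force: [-0.0, -0.9, -0.6]
gripper_width: 0.0401
```

Request:
arm_command --deltas '[{"xyz": [0,0,0],"turn": [0,0,-0.142]},{"xyz": [0,0,0],"turn": [0,0,-0.142]},{"xyz": [0,0,0],"turn": [0,0,-0.142]},{"xyz": [0,0,0],"turn": [0,0,-0.142]},{"xyz": [0,0,0],"turn": [0,0,-0.142]}]'

```text
time_s: 51.1
position: [0.4967, -0.0678, 0.2234]
tool_rot: [0.13, -3.137, -0.001]
ft_force: [-0.4, -0.2, -0.5]
gripper_width: 0.04
```

Request:
arm_command --deltas '[{"xyz": [0,0,0],"turn": [0,0,-0.142]},{"xyz": [0,0,0],"turn": [0,0,0]},{"xyz": [0,0,0],"turn": [0,0,0]}]'

```text
time_s: 51.4
position: [0.4968, -0.0679, 0.2237]
tool_rot: [0.338, -3.123, -0.0]
ft_force: [0.1, -0.2, 0.4]
gripper_width: 0.0396
```

Run:
```python
from h import *
plan([.667,-.043,.2],1.795)
```

```text
pos [ 0.4968 -0.0679  0.2237] yawY 1.786 tilt [-0.001  0.    -1.   ] q6 -1.99 f [ 0.1 -0.2  0.4] w 0.0396 t 51.4
 TURN z -0.009  then SHIFT cm [-17.14  -1.36   2.36] rows>= 4
```

Request:
arm_command --deltas '[{"xyz": [-3.5,-0.28,0],"turn": [0,0,-0.009]},{"xyz": [-4.0,-0.31,0],"turn": [0,0,0]},{"xyz": [-4.0,-0.31,0],"turn": [0,0,0]},{"xyz": [-3.6,-0.3,0],"turn": [0,0,0]},{"xyz": [-2.0,-0.16,0],"turn": [0,0,0]}]'

```text
time_s: 51.9
position: [0.6685, -0.0422, 0.2223]
tool_rot: [0.353, -3.12, -0.001]
ft_force: [-0.0, 0.5, -0.6]
gripper_width: 0.0401
```

Request:
arm_command --deltas '[{"xyz": [0,0,0],"turn": [0,0,0]},{"xyz": [0,0,0],"turn": [0,0,0]},{"xyz": [0,0,0],"turn": [0,0,0]}]'

```text
time_s: 52.2
position: [0.666, -0.043, 0.2248]
tool_rot: [-0.355, 3.121, -0.0]
ft_force: [0.7, 0.6, -0.3]
gripper_width: 0.0402
```

Run:
```python
from h import *
plan([.667,-.043,.069],1.795)
```

```text
pos [ 0.666  -0.043   0.2248] yawY 1.798 tilt [ 0. -0. -1.] q6 -1.91 f [ 0.7  0.6 -0.3] w 0.0402 t 52.2
 TURN z 0.003  then SHIFT cm [-0.09 -0.02 15.58] rows>= 4
```

Request:
arm_command --deltas '[{"xyz": [0,0,3.0],"turn": [0,0,0]},{"xyz": [0,0,3.5],"turn": [0,0,0]},{"xyz": [0,0,3.0],"turn": [0,0,0]},{"xyz": [0,0,2.0],"turn": [0,0,0]},{"xyz": [0,0,1.2],"turn": [0,0,0]}]'

```text
time_s: 52.7
position: [0.6651, -0.043, 0.0957]
tool_rot: [0.356, -3.119, -0.001]
ft_force: [-0.4, -0.1, -0.5]
gripper_width: 0.04
```

Request:
arm_command --deltas '[{"xyz": [0,0,1.0],"turn": [0,0,0]},{"xyz": [0,0,0.8],"turn": [0,0,0]},{"xyz": [0,0,0.5],"turn": [0,0,0]},{"xyz": [0,0,0.2],"turn": [0,0,0]},{"xyz": [0,0,0],"turn": [0,0,0]}]'

```text
time_s: 53.2
position: [0.6669, -0.0428, 0.0726]
tool_rot: [-0.357, 3.121, -0.0]
ft_force: [0.3, -0.5, -0.2]
gripper_width: 0.0401
```

Request:
arm_command --deltas '[{"xyz": [0,0,0],"turn": [0,0,0]},{"xyz": [0,0,0],"turn": [0,0,0]},{"xyz": [0,0,0],"turn": [0,0,0]},{"xyz": [0,0,0],"turn": [0,0,0]},{"xyz": [0,0,0],"turn": [0,0,0]}]' --grip 0 --squeeze 40

```text
time_s: 53.7
position: [0.6665, -0.0399, 0.0734]
tool_rot: [-0.361, 3.12, 0.006]
ft_force: [-2.8, 7.7, 2.5]
gripper_width: 0.0121
```

Run:
```python
from h import *
plan([.667,-.043,.069],1.795); print(arm.read_state()["wrist_torque"].round(2))
find("top","lid") if arm.get_image("top") is not None else 0
```

```text
pos [ 0.6665 -0.0399  0.0734] yawY 1.801 tilt [-0.     0.004 -1.   ] q6 -1.91 f [-2.8  7.7  2.5] w 0.0121 t 53.7
 TURN z 0.006  then SHIFT cm [ 0.02 -0.32  0.44] rows>= 1
[ 1.33  0.53 -0.  ]
top lid pinpoint 0.58 [ 0.493  -0.0627  0.0756] [246. 250.]
```

Gripped the knob. I'll relieve the side force with +3 mm along the jaw axis, then twist clockwise.

Request:
arm_command --deltas '[{"xyz": [0,0.3,0],"turn": [0,0,0]},{"xyz": [0,0,0],"turn": [0,0,0]},{"xyz": [0,0,0],"turn": [0,0,0.08]},{"xyz": [0,0,0],"turn": [0,0,0.08]},{"xyz": [0,0,0],"turn": [0,0,0.08]}]' --squeeze 60

```text
time_s: 54.3
position: [0.6664, -0.039, 0.0735]
tool_rot: [0.023, 3.14, 0.002]
ft_force: [-1.8, 4.2, 4.2]
gripper_width: 0.011
```

Request:
arm_command --deltas '[{"xyz": [0,0,0],"turn": [0,0,0.08]},{"xyz": [0,0,0],"turn": [0,0,0.08]},{"xyz": [0,0,0],"turn": [0,0,0.08]},{"xyz": [0,0,0],"turn": [0,0,0.08]},{"xyz": [0,0,0],"turn": [0,0,0.08]}]'

```text
time_s: 54.8
position: [0.6666, -0.0376, 0.0735]
tool_rot: [0.644, 3.074, 0.006]
ft_force: [-0.0, 7.8, 4.0]
gripper_width: 0.011
```

Run:
```python
from h import *
plan([.667,-.043,.069]); print(arm.read_state()["wrist_torque"].round(2))
```

```text
pos [ 0.6666 -0.0376  0.0735] yawY 1.157 tilt [ 0.002  0.003 -1.   ] q6 -1.27 f [-0.   7.8  4. ] w 0.011 t 54.8
 TURN z 0  then SHIFT cm [-0.25 -0.48  0.45] rows>= 1
[1.12 0.07 0.12]
```

Request:
arm_command --deltas '[{"xyz": [0.08,0.18,0],"turn": [0,0,0.08]},{"xyz": [0,0,0],"turn": [0,0,0.08]},{"xyz": [0,0,0],"turn": [0,0,0.08]},{"xyz": [0,0,0],"turn": [0,0,0.08]},{"xyz": [0,0,0],"turn": [0,0,0.08]}]'

```text
time_s: 55.3
position: [0.6674, -0.0364, 0.0735]
tool_rot: [1.242, 2.883, 0.006]
ft_force: [4.2, 5.8, 2.3]
gripper_width: 0.011
```

Run:
```python
from h import *
plan([.667,-.043,.069]); print(arm.read_state()["wrist_torque"].round(2))
```

```text
pos [ 0.6674 -0.0364  0.0735] yawY 0.757 tilt [ 0.004  0.002 -1.   ] q6 -0.86 f [4.2 5.8 2.3] w 0.011 t 55.3
 TURN z 0  then SHIFT cm [-0.45 -0.49  0.45] rows>= 1
[ 0.77 -0.53  0.17]
```

Request:
arm_command --deltas '[{"xyz": [0,0,0],"turn": [0,0,0.04]},{"xyz": [0,0,0],"turn": [0,0,0.03]},{"xyz": [0,0,0],"turn": [0,0,0]}]'

```text
time_s: 55.6
position: [0.6675, -0.0362, 0.0734]
tool_rot: [1.338, 2.84, 0.006]
ft_force: [3.1, 4.7, 2.9]
gripper_width: 0.011
```

Run:
```python
from h import *
plan([.667,-.043,.069]); print(arm.read_state()["wrist_torque"].round(2))
```

```text
pos [ 0.6675 -0.0362  0.0734] yawY 0.69 tilt [ 0.004  0.002 -1.   ] q6 -0.8 f [3.1 4.7 2.9] w 0.011 t 55.6
 TURN z 0  then SHIFT cm [-0.49 -0.48  0.44] rows>= 1
[ 0.76 -0.49  0.4 ]
```

Request:
arm_command --deltas '[{"xyz": [0,0,0],"turn": [0,0,0.03]},{"xyz": [0,0,0],"turn": [0,0,0]},{"xyz": [0,0,0],"turn": [0,0,0]}]'

```text
time_s: 55.9
position: [0.6676, -0.0362, 0.0735]
tool_rot: [1.378, 2.82, 0.006]
ft_force: [4.6, 5.7, 2.3]
gripper_width: 0.0109
```

Run:
```python
from h import *
plan([.667,-.043,.069]); print(arm.read_state()["wrist_torque"].round(2))
```

```text
pos [ 0.6676 -0.0362  0.0735] yawY 0.662 tilt [ 0.004  0.002 -1.   ] q6 -0.77 f [4.6 5.7 2.3] w 0.0109 t 55.9
 TURN z 0  then SHIFT cm [-0.5  -0.47  0.45] rows>= 1
[ 0.73 -0.6   0.77]
```

Torque jumped from 0.17 to 0.77 N m at about 1.1 rad, so it's at the stop. Turn back part way, open wide so it springs back, then rise.

Request:
arm_command --deltas '[{"xyz": [0,0,0],"turn": [0,0,-0.1]},{"xyz": [0,0,0],"turn": [0,0,-0.14]},{"xyz": [0,0,0],"turn": [0,0,-0.14]},{"xyz": [0,0,0],"turn": [0,0,-0.14]},{"xyz": [0,0,0],"turn": [0,0,-0.14]}]'

```text
time_s: 56.4
position: [0.6665, -0.0381, 0.0734]
tool_rot: [0.385, 3.116, -0.0]
ft_force: [-1.2, -1.1, 4.9]
gripper_width: 0.011
```

Request:
arm_command --deltas '[{"xyz": [0,0,0],"turn": [0,0,0]},{"xyz": [0,0,0],"turn": [0,0,0]},{"xyz": [0,0,0],"turn": [0,0,0]},{"xyz": [0,0,0],"turn": [0,0,0]},{"xyz": [0,0,0],"turn": [0,0,0]}]' --grip 7.5

```text
time_s: 56.9
position: [0.666, -0.0379, 0.0721]
tool_rot: [-0.396, -3.116, 0.0]
ft_force: [-0.5, 0.2, -0.1]
gripper_width: 0.0751
```

Request:
arm_command --deltas '[{"xyz": [0,0,-1.0],"turn": [0,0,0]},{"xyz": [0,0,-3.0],"turn": [0,0,0]},{"xyz": [0,0,-4.0],"turn": [0,0,0]},{"xyz": [0,0,-4.0],"turn": [0,0,0]},{"xyz": [0,0,-4.0],"turn": [0,0,0]}]'

```text
time_s: 57.4
position: [0.6658, -0.0378, 0.2349]
tool_rot: [0.395, 3.116, 0.0]
ft_force: [1.0, -0.1, 0.3]
gripper_width: 0.0751
```

Run:
```python
from h import *
s=save("side","side9"); t=save("top","top9")
for x in("lid","lid_handle","tape_clear","wipe_bottle","tin_1"): find("side",x)
find("top","lid"); plan([.667,-.043,.069])
dark_bar("top",t,(247.5,249),24,.1475,60)
cv2.imwrite("pics/c11.png",np.hstack([cv2.resize(s[165:265,190:290],(400,400),interpolation=2),cv2.resize(t[160:290,190:320],(400,400),interpolation=2)])[:,:,::-1])
```

```text
side lid pinpoint 0.81 [ 0.4991 -0.0681  0.069 ] [221. 230.]
side lid_handle pinpoint 0.55 [ 0.4966 -0.0657  0.1409] [218. 206.]
side tape_clear pinpoint 0.78 [ 0.721  -0.3063 -0.0023] [346. 274.]
side wipe_bottle pinpoint 0.73 [ 0.5052 -0.4796  0.0006] [317. 359.]
side tin_1 pinpoint 0.95 [ 0.6066 -0.4604  0.0035] [350. 332.]
side tin_1 pinpoint 0.74 [ 0.5379 -0.2788 -0.0028] [277. 294.]
side tin_1 pinpoint 0.19 [6.535e-01 2.154e-01 1.000e-04] [227. 190.]
top lid pinpoint 0.98 [ 0.4965 -0.0655  0.0732] [247. 248.]
pos [ 0.6655 -0.0378  0.2302] yawY 1.319 tilt [-0.003  0.    -1.   ] q6 -1.43 f [ 0.3 -0.5  1. ] w 0.0753 t 57.8
 TURN z 0  then SHIFT cm [-0.33 -0.46 16.12] rows>= 4
top bar [ 0.4975 -0.0837] yaw 1.807 deg 103.5 n 110 len [0.011 0.067]
```

View pics/c11.png

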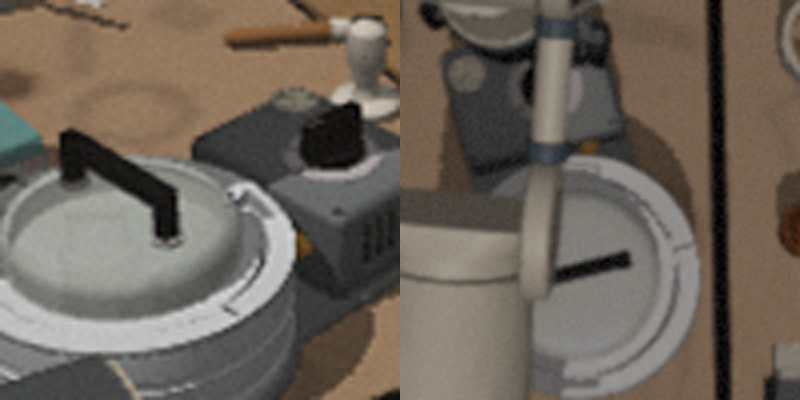

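Handle at 103.5°, which is home. The knob looks the same as at rest and the arm is clear of everything. Handing in.

```bash
python3 -c "
from cell import arm; print(arm.finish_job())"
```

```text
the job is handed in; nothing more can be done
None
```

I put both steel tins in the vacuum keeper, locked the lid, ran the knob to its stop and handed the job in at about 58 s. No verdict is reported. The blue and brown look-alikes were left alone.

**Last checks**
- **Lid:** the networks put it within a few millimetres of the pot's axis, with the underside at 69–73 mm. The handle was at 103.5°, against a home angle of about 103–104°, and I had turned it to the hard stop.
- **Knob:** at about 1.1 rad the torque jumped from 0.17 to 0.77 N m, so it reached the stop. I turned it most of the way back in the grip before opening, so the spring did only the last part. It then looked the same as at rest, but I judged that by eye only.
- **Tins:** both touched the pot floor at the expected height and measured about 38 mm from the axis. I could not see them again once the lid was on.
- **Bystanders:** the tape and bottle stayed within the networks' measuring error of where they started.

**What disagreed**
- **Fingertips:** they sit about 22 mm higher than the reported TCP. My first grip on the lid closed on air, and I allowed for the offset from then on.
- **Lid on the way back:** it caught on the slot the first time I lowered it. It went in after I raised it and moved it 1.5 mm sideways.
- **Knob axis:** it lay about 4–6 mm from where I measured it. The arm took this up with under 10 N of side force.

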